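# Count four sound battery packs through the gauge tray and pour them into the travel box

## Robot

A 6-joint arm with a two-finger parallel gripper is mounted at the origin on the work surface. World frame = base frame: x ahead of the robot, y to its left, z up, the work surface at z = 0. Lengths are in mm, angles in degrees, forces in N, time in s.
With the tool pointing down it reaches from about 300 to 950 mm from the base axis. Payload 3.1 kg.
Tool frame: the origin (TCP) lies midway between the tips of the shut fingers; the grasp point (between the pads) lies 19 mm behind it; z points along the fingers, y is the direction in which the jaws open and shut (so a half turn about z gives the same grasp; the last joint's range is limited). The gripper opens to 85 mm and grips with 20 to 120 N. Pads are 22 mm wide; open, the fingers measure 114 mm over their backs; the gripper's body (76 mm by 85 mm) begins 54 mm behind the grasp point. The pads swing forward as they close: fully open they stand 13 mm farther back than shut.
Start: joints at [66.652, 17.653, 93.61, -0, 68.738, -3.994], TCP at [207.158, 589.676, 231.272] pointing down, gripper open.
Joint ranges: [-175.34, 175.34], [-45.06, 112.39], [2.9, 150.54], [-68.45, 248.45], [3.09, 151.38], [-168.51, 168.51]. Speed limits (degrees/s): [159.86, 159.86, 180, 180, 180, 180].

## Interface

Orientations are given as a 3x3 rotation matrix whose columns are the frame's x, y, z axes.
In Python, from workcell import status, read_camera, calibration, order gives the robot as it stands.
- The arm moves only by the tool step_arm, never from a script. Its argument "moves" is a list of rows, each a list of 5 numbers: the gripper command: -1 is shut, 1 is fully open, values between are in proportion, then the shift along the tool's x, y, z in mm, then the turn about the tool's z in degrees. A call has 1 to 8 rows; each row is the pose to reach, as a shift and turn from the pose measured when the call began, along the tool's axes at that moment; what a row does not reach only later rows make up. A row lasts 1/12 s, in which the tool goes at most 41.7 mm and 7.16 degrees, less where a joint would pass 70% of its speed; a pose out of reach is approached as far as the arm can. A call with a gripper value outside its range is refused whole. The fingers move at their own pace and stop on an object; "force" is the grip in N (left out, the last holds). Time passes only in rows, so rows that repeat a pose let the fingers close. It gives the time, the measured TCP pose, the force and the opening at its end, in the units of the state.
- status.state(): the state, without advancing time (a new reading comes with each control period).
- read_camera(name): name is "side" or "top"; returns (picture, depth): 480x640x3 uint8, red, green, blue; 480x640 float32, mm along the optical axis (not along the pixel's ray), 0 where there is no reading.
- calibration(name): a dict with "vertical_fov" (degrees; the focal length in pixels is half the picture's height over the tangent of half this angle, whatever the lens; pixels are square), "cx", "cy" (the principal point, pixels), "R" (3x3) and "t" (3): a world point X has camera coordinates R X + t. Camera axes: x right, y down, z forward; pixel columns grow to the right and rows downward; lengths in mm; the calibration is good to about 2 mm. A picture is of the moment at which its call begins. calibration takes no time and is no camera call.
- order.hand_in(): hands the job in, once; it reports no verdict.
The state is a dict: "clock": time; "joints": joint angles; "joint_velocities": joint speeds; "effort": joint torques, N m; "tcp_pos": TCP position; "tcp_rot": TCP orientation; "wrist_force": force on the tool from outside, world axes, zero at the start; "wrist_torque": the same for the moment, N m; "width": opening from 0.0 (shut) to 1.0 (fully open).
Only numpy, scipy, OpenCV 4.12 (cv2) and the standard library are available. Lean on these libraries where they do the work, as an engineer would, in place of code of your own. Each camera call takes 0.05 s, during which the arm holds its last target. There are 200 camera calls.

## Task

Sweep exactly four flat battery packs across the green counting tray, under its red gauge bar (a bulged pack will not pass; do not lift any pack over the bar) into the trough, and shut the trough's clear lid. Put all the other packs, bulged or left over, into the blue returns bin, then, with the lid kept shut, lift the trough by its black handle to well past half upright so that the four slide out into the yellow box at its far end, and lower the trough fully again. Leave the charging cradle, jar, tweezers and wax pick where they are.

Things in the scene. Friction and masses are not known exactly. Their poses are not given: they have to be found in the camera images.
- tray: counting tray, fixed, white with a green platform (top 105 mm above the work surface). Origin on the work surface; in its frame the smooth platform spans x -150..145, y -215..75 mm. White rims rise 10 mm above it on the -x, +x and -y sides. Along its +y side lies the hinged trough.
- trough_floor (a point): middle of the trough's floor. Level, the trough's inside spans slippery, tray x -116..140, y 80..151 mm, floor at height 85 mm, open on top while the lid is open; its +x end is always open. Its wall beside the platform (tray y 76..80) ends 2 mm below the platform's level.
- gauge (a point): middle of the underside of the red gauge bar, which is fixed to the trough 15 mm beyond the platform's edge: tray y 90..94, x -120..140 mm, underside 15.5 mm and top 23.5 mm above the platform. Flat packs slide under it and tip down into the trough once pushed right up to it from behind; bulged packs stop against it.
- pack_a: round battery dial pack, a disc 60 mm across lying flat on the counting tray at the start (origin: centre of its underside, z its axis). Every pack is either flat (12 mm thick overall) or bulged (a dome 54 mm across raises it to 21 mm in all, same colours); the gauge bar tells which. 40 g, slides freely. Absent in some starts.
- pack_b: round battery dial pack, a disc 60 mm across lying flat on the counting tray at the start (origin: centre of its underside, z its axis). Every pack is either flat (12 mm thick overall) or bulged (a dome 54 mm across raises it to 21 mm in all, same colours); the gauge bar tells which. 40 g, slides freely. Absent in some starts.
- pack_c: round battery dial pack, a disc 60 mm across lying flat on the counting tray at the start (origin: centre of its underside, z its axis). Every pack is either flat (12 mm thick overall) or bulged (a dome 54 mm across raises it to 21 mm in all, same colours); the gauge bar tells which. 40 g, slides freely. Absent in some starts.
- pack_d: round battery dial pack, a disc 60 mm across lying flat on the counting tray at the start (origin: centre of its underside, z its axis). Every pack is either flat (12 mm thick overall) or bulged (a dome 54 mm across raises it to 21 mm in all, same colours); the gauge bar tells which. 40 g, slides freely. Absent in some starts.
- pack_e: round battery dial pack, a disc 60 mm across lying flat on the counting tray at the start (origin: centre of its underside, z its axis). Every pack is either flat (12 mm thick overall) or bulged (a dome 54 mm across raises it to 21 mm in all, same colours); the gauge bar tells which. 40 g, slides freely. Absent in some starts.
- pack_f: round battery dial pack, a disc 60 mm across lying flat on the counting tray at the start (origin: centre of its underside, z its axis). Every pack is either flat (12 mm thick overall) or bulged (a dome 54 mm across raises it to 21 mm in all, same colours); the gauge bar tells which. 40 g, slides freely. Absent in some starts.
- pack_g: round battery dial pack, a disc 60 mm across lying flat on the counting tray at the start (origin: centre of its underside, z its axis). Every pack is either flat (12 mm thick overall) or bulged (a dome 54 mm across raises it to 21 mm in all, same colours); the gauge bar tells which. 40 g, slides freely. Absent in some starts.
- pack_h: round battery dial pack, a disc 60 mm across lying flat on the counting tray at the start (origin: centre of its underside, z its axis). Every pack is either flat (12 mm thick overall) or bulged (a dome 54 mm across raises it to 21 mm in all, same colours); the gauge bar tells which. 40 g, slides freely. Absent in some starts.
- trough (a joint): tilt of the trough, rad: 0 = lying level at rest, 1.1 = greatest tilt. It turns about a level axis along the tray's y through its far bottom edge (point trough_hinge); lifting the handle tips it, and the packs slide out over its open +x end. Stiff hinge: it stays where it is left and must be lowered by hand; lifting takes about 6 N at the handle. Gauge bar and lid tip along with it.
- trough_handle (a point): middle of the trough's black handle, a round bar 10 mm thick and 64 mm long along the tray's y, 45 mm out from the trough's -x end wall (305 mm from the pivot, 25 mm higher than it when at rest)
- trough_hinge (a point): point of the trough's pivot axis, at the middle of its +x end (tray x 140, y 115.5, height 81 mm)
- lid (a joint): lid angle, rad: 0 = shut on the trough, 1.85 = open, leaning back (towards the tray's +y) past upright. Light hinge: pushed past upright towards the platform it falls shut by itself, slowly.
- lid_edge (a point): middle of the free edge of the clear lid (260 x 79 x 4 mm; open, it reaches 205 mm above the work surface; a red 50 mm tab, 14 mm high, 9 mm from that edge on its outer face)
- lid_hinge (a point): middle of the lid's hinge axis, along the tray's x at the top of the trough's outer wall, height 130 mm at rest
- box: yellow open travel box, fixed, 150 (tray x) x 140 x 72 mm, walls 4 mm, below the trough's open end; origin: centre of its underside
- bin: blue open returns bin, fixed, 200 (x) x 160 (y) x 50 mm, walls 4 mm; origin: centre of its underside
- cradle: grey charging cradle, 100 x 75 x 65 mm, bystander; origin: centre of its underside
- jar: glass jar with steel screw lid, 68 mm across, 82 mm tall, bystander; origin: centre of its underside
- tweezers: steel tweezers, 120 mm long, lying, bystander
- wax_pick: plastic wax pick, 115 mm long, lying, bystander
There are look-alikes about, which are no part of the job. Leave any purple look-alike of the pack_d alone.

How it is judged:
By the outcome, as a careful person would: the job done as asked, in the order asked, and still so for the second after the job is handed in, with the robot touching nothing.
Of pack_e, pack_f, pack_g, pack_h only 2 to 4 are there at a start; the rules pass over those that are not, and their reading is None.
At some moment in a run one of pack_f, pack_g, pack_h may be knocked a few centimetres aside while the robot is not near it.
It also fails if it takes over 210 s, if anything falls off the work surface, if the arm or the gripper's body presses on something with over 40 N, if the wrist force passes 120 N, or if a joint passes its speed limit or range.

## Working session

There is one attempt and no reset: what is moved stays moved. The work goes in short steps, Python scripts to look and compute and a tool call to move; the robot and the scene stay as the last step left them, time stands still between calls to the robot, and variables do not carry over. Pictures are saved under pics/ and viewed, about 12 in all and at most 16, crops included, and the job is handed in when it is done.

Besides the shell and the picture viewer there is one more tool, called after "Call:" as a command line: name --pt "numbers of a row" for each row, then --argument value for the rest. step_arm: Moves the arm, as the interface text tells. Its arguments: {"type":"object","properties":{"moves":{"type":"array","items":{"type":"array","items":{"type":"number"}}},"force":{"type":"number"}},"required":["moves"]}

```bash
mkdir -p pics; ls
cat > h.py <<'E'
import numpy as np,cv2,sys
from workcell import status,read_camera,calibration,order
def K(n):
    c=calibration(n); f=240/np.tan(np.radians(c['vertical_fov'])/2); return c,f
def pts(n,d):
    c,f=K(n); v,u=np.mgrid[:480,:640]
    P=np.stack([(u-c['cx'])*d/f,(v-c['cy'])*d/f,d],-1)
    R=np.array(c['R']);t=np.array(c['t']); return (P-t)@R
def ray(n,u,v,z):
    c,f=K(n); R=np.array(c['R']);t=np.array(c['t'])
    o=-R.T@t; d=R.T@np.array([(u-c['cx'])/f,(v-c['cy'])/f,1]); return o+d*(z-o[2])/d[2]
def proj(n,X):
    c,f=K(n); p=np.array(c['R'])@np.array(X)+np.array(c['t']); return c['cx']+f*p[0]/p[2],c['cy']+f*p[1]/p[2]
def snap(n,name=None):
    p,d=read_camera(n)
    if name: cv2.imwrite('pics/'+name,p[...,::-1])
    return p,d
E
python3 - <<'E'
from h import *
np.set_printoptions(precision=3,suppress=True)
for n in('top','side'):
    p,d=snap(n,n+'0.png'); np.savez(n+'0.npz',p=p,d=d); c=calibration(n); print(n,c, -np.array(c['R']).T@np.array(c['t']), (d>0).mean())
s=status.state(); print(s)
E
```

```text
pics
top {'vertical_fov': 45.54316995152171, 'cx': 315.8118165375168, 'cy': 234.81238654783135, 'R': array([[ 0.005, -1.   ,  0.012],
       [-0.996, -0.006, -0.09 ],
       [ 0.09 , -0.012, -0.996]]), 't': array([ -52.396,  602.441, 1362.416])} [ 477.532  -32.604 1411.651] 0.9959375
side {'vertical_fov': 52.72764575779952, 'cx': 319.9250917212108, 'cy': 237.2456962301095, 'R': array([[ 0.974, -0.227, -0.001],
       [-0.125, -0.533, -0.837],
       [ 0.189,  0.815, -0.547]]), 't': array([-584.58 ,  136.867, 1167.327])} [  365.266 -1011.566   752.619] 0.99609375
{'clock': 0.1, 'joints': array([66.65 , 17.699, 93.684, -0.   , 68.739, -3.991]), 'joint_velocities': array([ 0.028, -0.074, -0.189, -0.013, -0.019, -0.016]), 'effort': array([  0.   , -41.641, -27.765,  -0.   ,   0.004,   0.   ]), 'tcp_pos': array([206.871, 588.956, 230.152]), 'tcp_rot': array([[-0.943,  0.331, -0.001],
       [ 0.331,  0.943, -0.002],
       [ 0.   , -0.002, -1.   ]]), 'wrist_force': array([ 0.761,  0.384, -0.248]), 'wrist_torque': array([-0.081,  0.018, -0.001]), 'width': 0.9983547701497031}
```

View pics/top0.png

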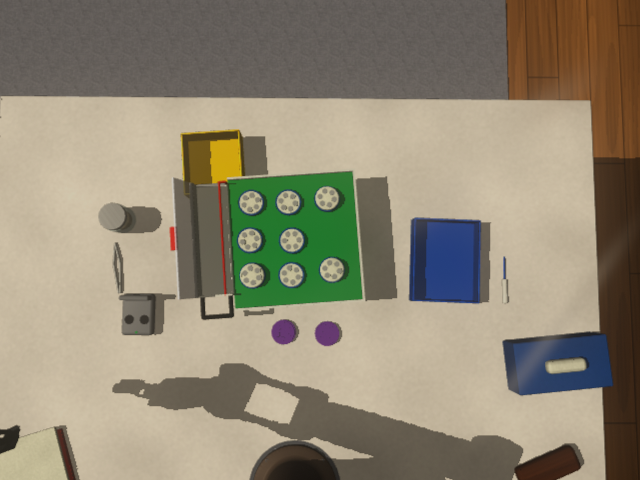

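View pics/side0.png

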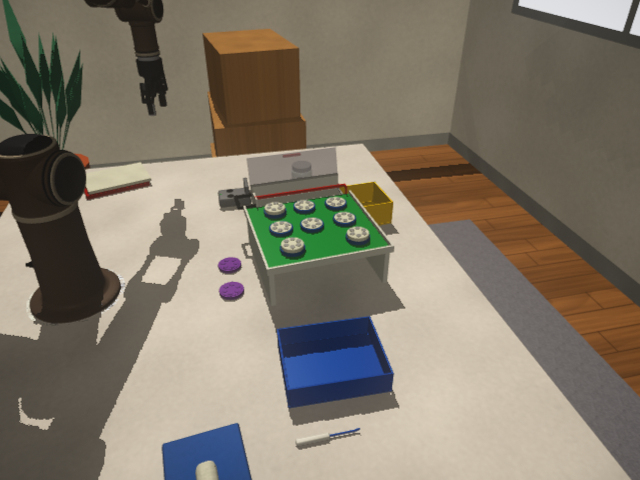

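The top view shows the tray at px (228–362, 172–306) with 8 packs on it. The trough with its open lid is to the left (world +y), the yellow box at (212,157), the blue bin at (445,260), and two purple look-alikes at (284,332) and (327,333). The side view agrees.

```bash
cat >> h.py <<'E'
def green(p):
    hsv=cv2.cvtColor(p,cv2.COLOR_RGB2HSV); return cv2.inRange(hsv,(45,120,40),(80,255,255))
def tomask(P,R,o): return (P-o)@R
E
python3 - <<'E'
from h import *
np.set_printoptions(precision=1,suppress=True)
z=np.load('top0.npz');p,d=z['p'],z['d'];P=pts('top',d)
g=green(p); 
n,l,st,ce=cv2.connectedComponentsWithStats(g); i=1+st[1:,4].argmax(); m=(l==i)
print('green z',np.percentile(P[m][:,2],[5,50,95]))
c,_=cv2.findContours(m.astype(np.uint8),cv2.RETR_EXTERNAL,2); c=max(c,key=cv2.contourArea)
W=np.array([ray('top',u,v,105)[:2] for u,v in c[:,0]],np.float32)
r=cv2.minAreaRect(W); print('green rect',r, cv2.boxPoints(r))
# bin, box
hsv=cv2.cvtColor(p,cv2.COLOR_RGB2HSV)
for nm,lo,hi,hz in(('blue',(105,120,40),(125,255,255),50),('yellow',(18,150,60),(30,255,255),72),('red',(0,180,100),(5,255,255),125)):
    k=cv2.inRange(hsv,lo,hi); n,l,st,ce=cv2.connectedComponentsWithStats(k)
    for j in np.argsort(-st[1:,4])[:3]+1:
        if st[j,4]<20: continue
        q=P[l==j]; v,u=np.where(l==j)
        W=np.array([ray('top',a,b,hz)[:2] for a,b in zip(u,v)],np.float32); r=cv2.minAreaRect(W)
        print(nm,st[j],np.percentile(q[:,2],[2,50,98]),[np.round(x,1) for x in r])
# packs
pl=cv2.fillPoly(np.zeros((480,640),np.uint8),[cv2.convexHull(c)],1)
k=((pl>0)&(P[...,2]>109)&(P[...,2]<140)&(g==0)).astype(np.uint8)
n,l,st,ce=cv2.connectedComponentsWithStats(k)
for j in range(1,n):
    if st[j,4]<80: continue
    q=P[l==j]; print('pack',ce[j],st[j,4],'xy',(q[:,:2].max(0)+q[:,:2].min(0))/2,q[:,:2].mean(0),'z',np.percentile(q[:,2],[10,50,90,98]), 'ext',np.ptp(q[:,:2],axis=0))
E
```

```text
green z [ 99.2 103.5 108. ]
green rect ((586.657958984375, 1.3126678466796875), (293.4139099121094, 287.4661560058594), 4.426887035369873) [[ 429.3  133.3]
 [ 451.5 -153.3]
 [ 744.  -130.7]
 [ 721.8  155.9]]Traceback (most recent call last):
  File "<stdin>", line 17, in <module>
  File "h.py", line 10, in ray
    c,f=K(n); R=np.array(c['R']);t=np.array(c['t'])
        ~^^^
  File "h.py", line 4, in K
    c=calibration(n); f=240/np.tan(np.radians(c['vertical_fov'])/2); return c,f
ValueError: time passes only in moves, steps and waits
```

```bash
sed -i '1i import functools' h.py; sed -i 's/^def K(n)/@functools.cache\ndef K(n)/' h.py
cat > m.py <<'E'
from h import *
np.set_printoptions(precision=1,suppress=True)
z=np.load('top0.npz');p,d=z['p'],z['d'];P=pts('top',d)
g=green(p); 
n,l,st,ce=cv2.connectedComponentsWithStats(g); i=1+st[1:,4].argmax(); m=(l==i)
c,_=cv2.findContours(m.astype(np.uint8),cv2.RETR_EXTERNAL,2); c=max(c,key=cv2.contourArea)
hsv=cv2.cvtColor(p,cv2.COLOR_RGB2HSV)
for nm,lo,hi,hz in(('blue',(105,120,40),(125,255,255),50),('yellow',(18,150,60),(30,255,255),72),('red',(0,180,100),(5,255,255),125)):
    k=cv2.inRange(hsv,lo,hi); n,l,st,ce=cv2.connectedComponentsWithStats(k)
    for j in np.argsort(-st[1:,4])[:3]+1:
        if st[j,4]<20: continue
        q=P[l==j]; v,u=np.where(l==j)
        W=np.array([ray('top',a,b,hz)[:2] for a,b in zip(u,v)],np.float32); r=cv2.minAreaRect(W)
        print(nm,st[j],np.percentile(q[:,2],[2,50,98]),[np.round(x,1) for x in r])
pl=cv2.fillPoly(np.zeros((480,640),np.uint8),[cv2.convexHull(c)],1)
k=((pl>0)&(g==0)).astype(np.uint8)
k=cv2.morphologyEx(k,cv2.MORPH_OPEN,np.ones((5,5),np.uint8))
n,l,st,ce=cv2.connectedComponentsWithStats(k)
zs=status.state()
for j in range(1,n):
    if st[j,4]<80: continue
    q=P[l==j]; 
    if np.median(q[:,2])<108: print('?',st[j]); 
    cc,_=cv2.findContours((l==j).astype(np.uint8),cv2.RETR_EXTERNAL,2)
    (u,v),rr=cv2.minEnclosingCircle(max(cc,key=len))
    ctr=ray('top',ce[j][0],ce[j][1],112)
    # inner disc heights
    D=np.hypot(q[:,0]-ctr[0],q[:,1]-ctr[1]); qi=q[D<20,2]; qo=q[(D>24),2]
    print('pack',ce[j],st[j,4],'xy',ctr[:2],ray('top',u,v,112)[:2],'r',rr,'zin',np.median(qi),qi.mean(),'zout',np.median(qo))
E
python3 m.py
```

```text
blue [ 410  222   70   81 4761] [-3.2  3.3 50.8] [array([ 539.5, -356.9]), array([164.8, 192.4]), np.float64(88.8)]
blue [ 523  335   90   60 2822] [72.8 78.5 84.7] [array([ 298.9, -636.4]), array([119.9, 213. ]), np.float64(5.6)]
blue [513 343  15  17 128] [73.2 78.5 83.6] [array([ 334.7, -525.9]), array([25.4, 44.7]), np.float64(53.0)]
yellow [ 181  130   64   54 2877] [-3.1  3.9 72.4] [array([783.8, 197.9]), array([125.2, 144.7]), np.float64(4.4)]
red [218 182   8 112 175] [120.1 126.  132.8] [array([587.6, 164.5]), array([251.5,  13.6]), np.float64(1.7)]
red [171 228   4  22  72] [190.4 194.8 200. ] [array([583.7, 274.6]), array([47.6,  6.7]), np.float64(1.6)]
pack [327.1 198.4] 561 xy [679.2 -73.7] [680.6 -73.7] r 13.729475975036621 zin 123.91641559127336 123.8640616234323 zout 115.0547538448943
pack [251.1 202.3] 555 xy [668.9 100.4] [669.3 100.4] r 13.404165267944336 zin 114.79603364985682 114.6254949733009 zout 112.14977980983343
pack [288.3 201.9] 537 xy [670.4  15.3] [670.8  15.2] r 13.21566104888916 zin 114.20750962351573 114.35688199710224 zout 112.67501606371238
pack [249.5 239.9] 540 xy [582.6 102.8] [582.7 102.9] r 13.23409366607666 zin 114.51001091527473 114.56196960619587 zout 112.12052801180383
pack [291.5 239.9] 537 xy [583.1   7.2] [583.1   7.2] r 13.150145530700684 zin 114.73848497717022 114.72014187620701 zout 112.61592077723046
pack [332.  269.5] 563 xy [516.2 -85.3] [515.7 -86. ] r 13.795251846313477 zin 123.70409905024357 123.59029775400583 zout 115.41065263257752
pack [252.3 275.1] 547 xy [502.6  95.2] [502.8  94.8] r 13.463011741638184 zin 123.5657363463595 123.71726153159356 zout 115.94106196971767
pack [291.  274.5] 551 xy [504.3   7.7] [504.    7.6] r 13.299478530883789 zin 114.58250883410726 114.492687844283 zout 112.41238243408175
```

```bash
cat > t.py <<'E'
from h import *
np.set_printoptions(precision=2,suppress=True)
z=np.load('top0.npz');p,d=z['p'],z['d']
g=green(p); n,l,st,ce=cv2.connectedComponentsWithStats(g); i=1+st[1:,4].argmax(); m=(l==i)
hsv=cv2.cvtColor(p,cv2.COLOR_RGB2HSV); red=cv2.inRange(hsv,(0,150,80),(8,255,255))>0
def line(us,vs,z,ax):
    W=np.array([ray('top',a,b,z)[:2] for a,b in zip(us,vs)]); x,y=W[:,ax],W[:,1-ax]
    for _ in range(4):
        k=np.polyfit(x,y,1); r=y-np.polyval(k,x); ok=abs(r)<max(1.5,2*np.median(abs(r))); x,y=x[ok],y[ok]
    return k,np.degrees(np.arctan(k[0])),r.std(),x.min(),x.max()
rows=range(195,290); cols=range(245,345)
R=[(np.where(m[v])[0]) for v in rows]
C=[(np.where(m[:,u])[0]) for u in cols]
for nm,k in (('left(+y)',line([r.min()-.5 for r in R],rows,105,0)),('right(-y)',line([r.max()+.5 for r in R],rows,105,0)),
 ('top(+x)',line(cols,[c.min()-.5 for c in C],105,1)),('bot(-x)',line(cols,[c.max()+.5 for c in C],105,1))): print(nm,k[0],k[1:])
v,u=np.where(red); ok=(u>215)&(u<232); print('red',line(u[ok],v[ok],128.5,0))
ok=(u>165)&(u<182); print('tab',line(u[ok],v[ok],200,0), u[ok].min(),u[ok].max())
cv2.imwrite('pics/crop0.png',cv2.resize(p[120:345,90:370,::-1],None,fx=2.8,fy=2.6,interpolation=cv2.INTER_CUBIC)[:600,:800])
E
python3 t.py
```

```text
left(+y) [ 0.08 97.34] (np.float64(4.672174288256909), np.float64(0.6634371408244893), np.float64(471.03979799843114), np.float64(686.6687497993698))
right(-y) [   0.08 -188.13] (np.float64(4.414805708540106), np.float64(0.6604584322866965), np.float64(472.37109877812344), np.float64(688.601805453301))
top(+x) [ -0.08 733.77] (np.float64(-4.304944485111648), np.float64(0.6733418708291925), np.float64(-112.99001778299107), np.float64(116.0416136725709))
bot(-x) [ -0.08 439.63] (np.float64(-4.418935564154137), np.float64(0.6426352849596922), np.float64(-113.06631299137021), np.float64(111.39003819462376))
red (array([  0.07, 119.98]), np.float64(4.2402430102618345), np.float64(1.2855745528372862), np.float64(462.1735996672002), np.float64(712.5490173678974))
tab (array([  0.09, 207.47]), np.float64(4.951782557586865), np.float64(2.3641448486280017), np.float64(555.1706075394944), np.float64(602.0025003914832)) 170 174
```

View pics/crop0.png

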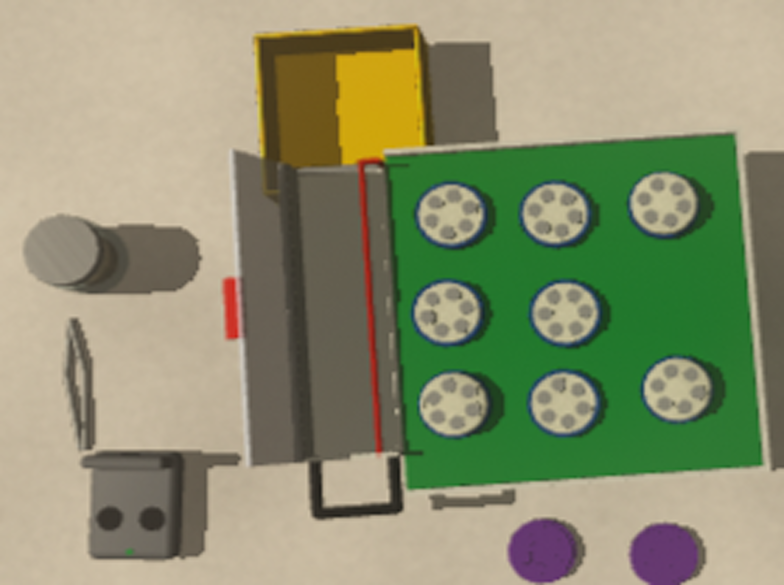

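The depth separates the packs clearly: bulged F (tray −79,29), G (−79,−152) and H (84,−152), and flat A (87,22), B (82,−63), C (1,31), D (−5,−65) and E (−84,−58). Tray yaw is about 4.4° with its origin near (583.6, 72). The crop confirms the layout, with the handle at crop px (358,512).

Plan: move F aside on the tray, sweep A, D, C and E into four separate slots, shut the lid, bin the other four, then tip the trough.

Call:
step_arm --pt "1 -28 -23 0 7" --pt "1 -56 -46 0 14" --pt "1 -84 -69 0 21" --pt "1 -112 -92 0 28" --pt "1 -140 -115 0 35" --pt "1 -168 -138 0 42" --pt "1 -196 -161 0 49" --pt "1 -224 -184 0 56" --force 25

```text
clock: 0.77
tcp_pos: [357.5, 339.3, 230.1]
tcp_rot: [[-0.247, 0.969, -0.001], [0.969, 0.247, -0.002], [-0.002, -0.002, -1.0]]
wrist_force: [1.2, 0.1, 0.3]
width: 1.0
```

```bash
cat > g.py <<'E'
from h import *
# usage: g.py tx ty z  -> shift/turn from current pose to tray target (tx,ty) at height z, tool x = tray +y
np.set_printoptions(precision=1,suppress=True)
a=np.radians(4.4); EX=np.array([np.cos(a),np.sin(a)]); EY=np.array([-EX[1],EX[0]]); O=np.array([583.6,72.0])
def tray(X): d=np.array(X)[:2]-O; return np.array([d@EX,d@EY])
def world(x,y): return O+x*EX+y*EY
def here():
    s=status.state(); R=np.array(s['tcp_rot']); p=np.array(s['tcp_pos'])
    print('t',round(s['clock'],2),'tray',tray(p),'z',round(p[2],1),'w',round(s['width'],3),'F',np.array(s['wrist_force']),'yaw',round(np.degrees(np.arctan2(R[1,0],R[0,0])),2),'j',np.array(s['joints']))
    return s,R,p
if __name__=='__main__':
    s,R,p=here(); v=[float(i) for i in sys.argv[1:]]
    for k in range(0,len(v),3):
        w=world(*v[k:k+2]); D=np.array([*w,v[k+2]])-p
        print('shift',R.T@D,'turn',np.degrees(np.arctan2(R[1,0],R[0,0]))-94.4)
E
python3 g.py -79 29 180
```

```text
t 0.77 tray [-205.   283.9] z 230.1 w 1.0 F [1.2 0.1 0.3] yaw 104.32 j [ 38.5   3.1 111.   -0.1  66.1  24.2]
shift [-272.7   80.3   50.5] turn 9.920985312002259
```

Call:
step_arm --pt "1 -36 11 0 3" --pt "1 -72 22 0 6" --pt "1 -108 33 0 9.9" --pt "1 -144 44 0 9.9" --pt "1 -184 55 0 9.9" --pt "1 -224 66 10 9.9" --pt "1 -260 76 30 9.9" --pt "1 -272.7 80.3 50 9.9"

```text
clock: 1.43
tcp_pos: [505.7, 91.0, 181.2]
tcp_rot: [[-0.074, 0.997, 0.004], [0.997, 0.074, -0.004], [-0.004, 0.003, -1.0]]
wrist_force: [0.8, 0.9, -0.4]
width: 0.999
```

```bash
python3 g.py -79 29 103
```

```text
t 1.43 tray [-76.2  24.9] z 181.2 w 0.999 F [ 0.8  0.9 -0.4] yaw 94.24 j [  5.5   8.6 111.1  -0.3  60.1   1.4]
shift [ 4.4 -3.1 78.2] turn -0.1561323899450855
```

Call:
step_arm --pt "0.7 4.4 -3 0 7" --pt "0.7 4.4 -3 0 14" --pt "0.7 4.4 -3 10 21" --pt "0.7 4.4 -3 20 28" --pt "0.7 4.4 -3 30 35" --pt "0.7 4.4 -3 40 42" --pt "0.7 4.4 -3 45 45" --pt "0.7 4.4 -3 45 45"

```text
clock: 2.1
tcp_pos: [500.8, 94.8, 134.2]
tcp_rot: [[0.653, 0.757, -0.001], [0.757, -0.653, -0.004], [-0.004, 0.002, -1.0]]
wrist_force: [-0.7, 0.3, -0.3]
width: 0.847
```

Run:
```python
from g import *
s,R,p=here()
D=np.array([*world(-79,29.3),103])-p; print(R.T@D)
P,d=snap('side','s1.png'); cv2.imwrite('pics/s1c.png',cv2.resize(P[100:290,200:420,::-1],None,fx=3,fy=3,interpolation=cv2.INTER_CUBIC))
```

```text
t 2.1 tray [-80.8  29.1] z 134.2 w 0.847 F [-0.7  0.3 -0.3] yaw 49.19 j [  6.   12.  113.4  -0.3  54.7  46.9]
[ 1.6  1.1 31.2]
```

View pics/s1c.png

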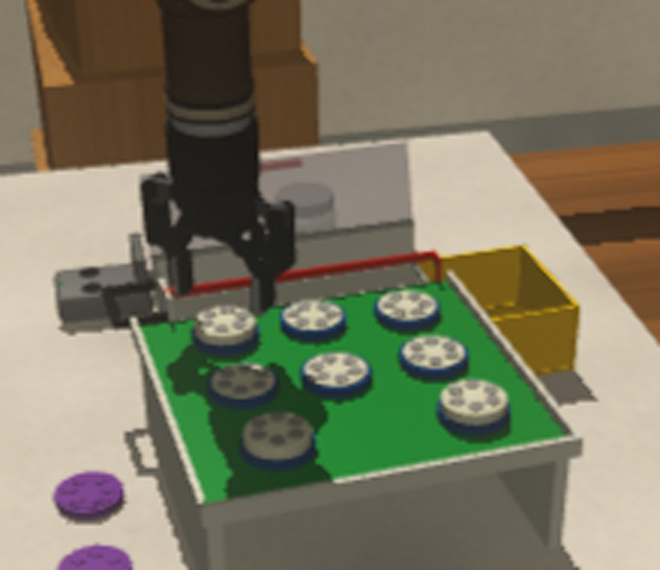

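The gripper hangs centred over F (crop px 226,325), with its fingers on the diagonal clear of C. I'm descending and gripping.

Call:
step_arm --pt "0.7 1.6 1 12 0" --pt "0.7 1.6 1 24 0" --pt "0.7 1.6 1 31 0" --pt "0.7 1.6 1 31 0" --pt "-0.2 1.6 1 31 0" --pt "-0.2 1.6 1 31 0" --pt "-0.2 1.6 1 31 0" --pt "-0.2 1.6 1 31 0" --force 25

```text
clock: 2.82
tcp_pos: [503.8, 95.4, 104.5]
tcp_rot: [[0.652, 0.758, 0.002], [0.758, -0.652, -0.004], [-0.002, 0.004, -1.0]]
wrist_force: [0.2, 0.8, -0.2]
width: 0.683
```

Call:
step_arm --pt "-0.2 0 0 0 0" --pt "-0.2 0 0 0 0" --pt "-0.2 0 0 -10 0" --pt "-0.2 0 0 -25 0" --pt "-0.2 0 0 -40 0" --pt "-0.2 0 0 -40 0"

```text
clock: 3.32
tcp_pos: [506.5, 95.9, 148.3]
tcp_rot: [[0.652, 0.758, 0.009], [0.758, -0.652, -0.003], [0.003, 0.009, -1.0]]
wrist_force: [1.3, -0.6, -0.1]
width: 0.686
```

Run:
```python
from g import *
s,R,p=here()
for z in(150,112): D=np.array([*world(0,-150),z])-p; print(R.T@D)
```

```text
t 3.32 tray [-75.   29.7] z 148.3 w 0.686 F [ 1.3 -0.6 -0.1] yaw 49.33 j [  6.   11.1 112.5  -0.3  55.9  46.9]
[-73.8 180.2  -0.4]
[-73.9 179.9  37.6]
```

Call:
step_arm --pt "-0.2 -14 36 0 0" --pt "-0.2 -29 72 0 0" --pt "-0.2 -44 108 0 0" --pt "-0.2 -59 144 0 0" --pt "-0.2 -74 180 0 0" --pt "-0.2 -74 180 15 0" --pt "-0.2 -74 180 30 0" --pt "-0.2 -74 180 41 0"

```text
clock: 3.98
tcp_pos: [594.7, -78.6, 107.2]
tcp_rot: [[0.653, 0.757, 0.008], [0.757, -0.653, -0.003], [0.003, 0.008, -1.0]]
wrist_force: [-0.5, 1.2, -0.6]
width: 0.688
```

Call:
step_arm --pt "-0.2 0 0 0 0" --pt "0.7 0 0 0 0" --pt "0.7 0 0 0 0" --pt "0.7 0 0 0 0" --pt "0.7 0 0 -20 -7" --pt "0.7 0 0 -50 -14" --pt "0.7 0 0 -80 -21" --pt "0.7 0 0 -80 -28"

```text
clock: 4.65
tcp_pos: [599.4, -79.0, 195.8]
tcp_rot: [[0.214, 0.976, 0.022], [0.977, -0.214, -0.006], [-0.001, 0.023, -1.0]]
wrist_force: [1.7, -0.5, 0.6]
width: 0.852
```

```bash
python3 g.py 84 -35 180 84 -35 107
```

```text
t 4.65 tray [   4.2 -151.7] z 195.8 w 0.852 F [ 1.7 -0.5  0.6] yaw 77.62 j [-11.6  16.7  99.2  -0.1  62.8   0.8]
shift [134.8  42.4  16.6] turn -16.783624148948732
shift [134.9  40.7  89.6] turn -16.783624148948732
```

Call:
step_arm --pt "-0.2 36 10 0 -7" --pt "-0.2 72 20 0 -14" --pt "-0.2 110 31 0 -16.8" --pt "-0.2 148 41.5 0 -16.8" --pt "-0.2 148 41.5 20 -16.8" --pt "-0.2 148 41.5 40 -16.8" --pt "-0.2 148 41.5 50 -16.8" --pt "-0.2 148 41.5 50 -16.8"

```text
clock: 5.32
tcp_pos: [670.5, 56.9, 143.9]
tcp_rot: [[-0.078, 0.997, 0.017], [0.997, 0.078, -0.006], [-0.007, 0.016, -1.0]]
wrist_force: [-0.7, 0.3, -0.1]
width: 0.4
```

```bash
python3 g.py 87 -22 108
```

```text
t 5.32 tray [ 85.5 -21.7] z 143.9 w 0.4 F [-0.7  0.3 -0.1] yaw 94.47 j [ 1.3 27.2 91.1 -0.4 60.7 -3. ]
shift [ 0.   1.  35.9] turn 0.06664376801042238
```

Call:
step_arm --pt "-0.2 0 1 15 0" --pt "-0.2 0 1 30 0" --pt "-0.2 0 1 36 0" --pt "-0.2 0 1 36 0" --pt "-0.2 6 1 36 0" --pt "-0.2 12 1.5 36 0" --pt "-0.2 18 3 36 0" --pt "-0.2 24 4 36 0"

```text
clock: 5.98
tcp_pos: [673.9, 81.8, 108.6]
tcp_rot: [[-0.078, 0.997, 0.018], [0.997, 0.078, -0.006], [-0.007, 0.018, -1.0]]
wrist_force: [-0.2, -0.4, -0.1]
width: 0.399
```

```bash
python3 g.py 100 74 108
```

```text
t 5.98 tray [90.7  2.8] z 108.6 w 0.399 F [-0.2 -0.4 -0.1] yaw 94.47 j [ 3.4 30.1 91.3 -0.5 57.6 -0.8]
shift [71.2  9.3  0.3] turn 0.07372180314038701
```

Call:
step_arm --pt "-0.2 8 1.5 0 0" --pt "-0.2 17 3 0 0" --pt "-0.2 26 4.5 0 0" --pt "-0.2 35 6 0 0" --pt "-0.2 44 7 0 0" --pt "-0.2 53 8 0 0" --pt "-0.2 62 9 0 0" --pt "-0.2 71 9.3 0 0"

```text
clock: 6.65
tcp_pos: [677.6, 154.3, 108.2]
tcp_rot: [[-0.078, 0.997, 0.018], [0.997, 0.078, -0.006], [-0.007, 0.018, -1.0]]
wrist_force: [-0.1, 0.8, -0.0]
width: 0.396
```

```bash
python3 - <<'E'
from g import *
here()
P,d=snap('side','s2.png'); cv2.imwrite('pics/s2c.png',cv2.resize(P[100:290,200:420,::-1],None,fx=3,fy=3,interpolation=cv2.INTER_CUBIC))
E
python3 g.py 92 30 170
```

```text
t 6.65 tray [100.   74.8] z 108.2 w 0.396 F [-0.1  0.8 -0. ] yaw 94.48 j [ 9.5 31.7 88.8 -0.6 58.5  5.3]
t 6.7 tray [99.9 76.7] z 108.2 w 0.397 F [0.  0.4 1. ] yaw 94.53 j [ 9.6 31.7 88.8 -0.5 58.5  5.3]
shift [-47.   -7.  -61.7] turn 0.13313514928618986
```

View pics/s2c.png

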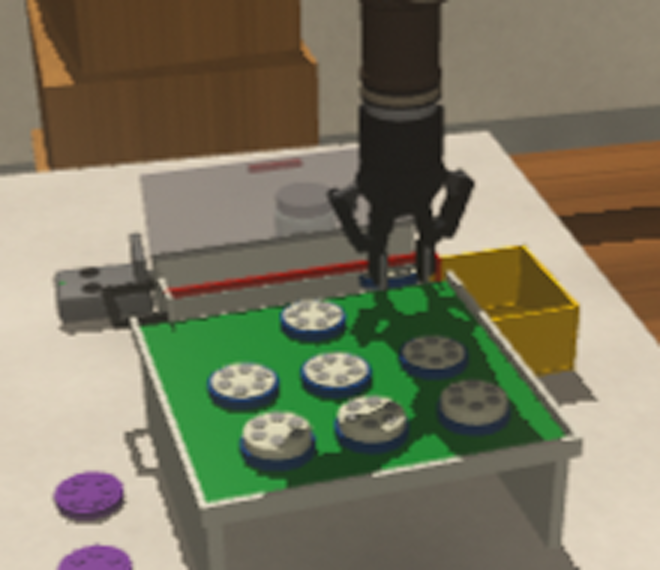

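Call:
step_arm --pt "-0.2 1 0 0 0" --pt "-0.2 1.5 0 0 0" --pt "-0.2 1.5 0 0 0" --pt "-0.2 -15 0 0 0" --pt "-0.2 -35 -3 -10 0" --pt "-0.2 -47 -7 -40 0" --pt "-0.2 -60 -7 -62 0" --pt "-0.2 -75 -10 -62 0"

```text
clock: 7.37
tcp_pos: [676.4, 78.9, 176.7]
tcp_rot: [[-0.078, 0.997, 0.029], [0.997, 0.078, -0.004], [-0.006, 0.029, -1.0]]
wrist_force: [2.2, -0.4, 1.3]
width: 0.403
```

Call:
step_arm --pt "-0.2 -20 -17 0 0" --pt "-0.2 -40 -34 0 0" --pt "-0.2 -60 -51 0 0" --pt "-0.2 -80 -68 0 0" --pt "-0.2 -100 -85 0 0" --pt "-0.2 -105 -93 0 0" --pt "-0.2 -105 -93 0 0"

```text
clock: 7.95
tcp_pos: [589.7, -35.4, 173.9]
tcp_rot: [[-0.075, 0.997, 0.027], [0.997, 0.075, -0.004], [-0.006, 0.026, -1.0]]
wrist_force: [0.6, 0.0, -0.6]
width: 0.404
```

```bash
python3 - <<'E'
from g import *
here()
P,d=snap('top','t2.png'); cv2.imwrite('pics/t2c.png',cv2.resize(P[120:345,90:370,::-1],None,fx=2.8,fy=2.6,interpolation=cv2.INTER_CUBIC)[:600,:800])
E
python3 g.py -5.5 -103 108
```

```text
t 7.95 tray [  -2.2 -107.6] z 173.9 w 0.404 F [ 0.6  0.  -0.6] yaw 94.27 j [ -7.6  16.5 102.3  -0.   59.7 -11.9]
t 8.0 tray [  -0.6 -106.5] z 174.4 w 0.402 F [0.9 0.7 0.4] yaw 94.32 j [ -7.5  16.5 102.2   0.   59.6 -11.9]
shift [ 3.9 -6.8 66.2] turn -0.07848644272844751
```

View pics/t2c.png

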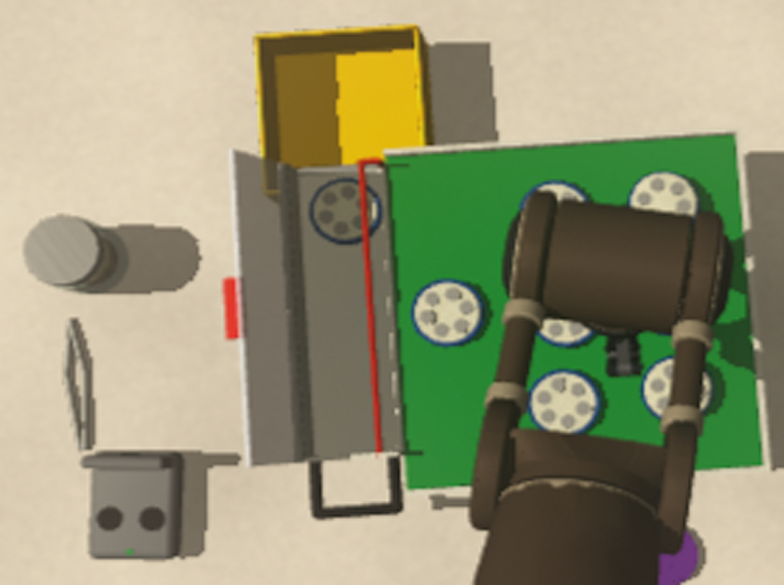

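A now lies in the trough (crop px 345,210), and the other packs are where they were. D is next.

Call:
step_arm --pt "-0.2 4 -7 20 0" --pt "-0.2 4 -7 40 0" --pt "-0.2 4 -7 58 0" --pt "-0.2 4 -7 66 0" --pt "-0.2 4 -7 66 0" --pt "-0.2 10 -7 66 0" --pt "-0.2 18 -5 66 0" --pt "-0.2 27 -3 66 0"

```text
clock: 8.67
tcp_pos: [589.2, -7.0, 109.4]
tcp_rot: [[-0.075, 0.997, 0.031], [0.997, 0.075, -0.004], [-0.006, 0.031, -1.0]]
wrist_force: [-0.3, 0.6, 0.3]
width: 0.404
```

```bash
python3 g.py 35 75.5 108; python3 -c "
from g import *
print(tray(ray('top',90+345/2.8,120+210/2.6,97)))"
```

```text
t 8.67 tray [ -0.5 -79.2] z 109.4 w 0.404 F [-0.3  0.6  0.3] yaw 94.31 j [ -4.9  21.  104.9  -0.1  52.4  -9.1]
shift [154.8  35.2   1.5] turn -0.09458969068599288
[ 99.4 110.3]
```

A sits at tray (99,110). D's diagonal path would hit C, so I'll sweep C first with a wider cradle that straddles D.

Call:
step_arm --pt "-0.2 -6 0 0 0" --pt "-0.2 -6 0 -20 0" --pt "-0.2 -6 0 -40 0" --pt "0.15 10 1 -40 0" --pt "0.15 42 2 -40 0" --pt "0.15 73.5 2 -40 0" --pt "0.15 73.5 2 -40 0" --pt "0.15 73.5 2 -40 0"

```text
clock: 9.33
tcp_pos: [584.7, 68.0, 149.8]
tcp_rot: [[-0.078, 0.996, 0.032], [0.997, 0.079, -0.004], [-0.006, 0.032, -0.999]]
wrist_force: [0.6, -0.1, -0.5]
width: 0.578
```

```bash
python3 g.py 2 -5 107
```

```text
t 9.33 tray [ 0.8 -4.1] z 149.8 w 0.578 F [ 0.6 -0.1 -0.5] yaw 94.5 j [  2.6  17.8 103.7  -0.4  56.6  -1.8]
shift [-0.6 -0.2 42.8] turn 0.10206443315971114
```

Call:
step_arm --pt "0.15 -1 0 20 0" --pt "0.15 -1 0 36 0" --pt "0.15 -1 0 43 0" --pt "0.15 -1 0 43 0" --pt "0.15 6 0 43 0" --pt "0.15 13 -3 43 0" --pt "0.15 21 -6 43 0" --pt "0.15 29 -9 43 0"

```text
clock: 10.0
tcp_pos: [575.2, 96.8, 107.4]
tcp_rot: [[-0.078, 0.996, 0.034], [0.997, 0.079, -0.004], [-0.006, 0.034, -0.999]]
wrist_force: [-0.2, -0.5, 1.2]
width: 0.576
```

```bash
python3 g.py -24 77 107
```

```text
t 10.0 tray [-6.4 25.3] z 107.4 w 0.576 F [-0.2 -0.5  1.2] yaw 94.5 j [  5.5  20.5 105.8  -0.5  51.7   1.3]
shift [ 51.7 -17.5  -0.5] turn 0.09594415010289481
```

Call:
step_arm --pt "0.15 8 -4 0 0" --pt "0.15 16 -8 0 0" --pt "0.15 24 -12 0 0" --pt "0.15 32 -15 0 0" --pt "0.15 40 -17 0 0" --pt "-0.1 46 -17.5 0 0" --pt "-0.2 50 -17.5 0 0" --pt "-0.2 52 -17.5 0 0"

```text
clock: 10.67
tcp_pos: [553.7, 148.0, 106.4]
tcp_rot: [[-0.079, 0.996, 0.034], [0.997, 0.079, -0.004], [-0.006, 0.034, -0.999]]
wrist_force: [0.4, 0.3, 0.4]
width: 0.407
```

Call:
step_arm --pt "-0.2 1 0 0 0" --pt "-0.2 1 0 0 0" --pt "-0.2 -15 0 0 0" --pt "-0.2 -30 0 -20 0" --pt "-0.2 -50 5 -50 0" --pt "-0.2 -80 10 -60 0" --pt "-0.2 -115 15 -60 0" --pt "-0.2 -150 20 -60 0"

```text
clock: 11.33
tcp_pos: [584.9, -1.0, 169.9]
tcp_rot: [[-0.08, 0.996, 0.038], [0.997, 0.08, -0.004], [-0.007, 0.038, -0.999]]
wrist_force: [-0.1, -1.1, 0.3]
width: 0.4
```

```bash
cat > scan.py <<'E'
from g import *
# find packs (navy rim / pale face) in the top view over tray, trough and bin
def packs(name=None,h=112):
    p,d=snap('top',name); hsv=cv2.cvtColor(p,cv2.COLOR_RGB2HSV)
    m=cv2.inRange(hsv,(15,20,95),(30,110,255)) # not decisive; use green complement
    g=green(p); hull=np.zeros((480,640),np.uint8)
    q=np.array([proj('top',[*world(x,y),105]) for x,y in((-149,-213),(144,-213),(144,70),(-149,70))],np.int32)
    cv2.fillConvexPoly(hull,q,255); k=cv2.morphologyEx(cv2.bitwise_and(hull,255-g),cv2.MORPH_OPEN,np.ones((5,5),np.uint8))
    n,l,st,ce=cv2.connectedComponentsWithStats(k); P=pts('top',d)
    for j in range(1,n):
        if st[j,4]>100: print('px',ce[j],'area',st[j,4],'tray',tray(ray('top',*ce[j],h)),'z',np.median(P[l==j][:,2]))
    return p,d
if __name__=='__main__': here(); packs(sys.argv[1] if len(sys.argv)>1 else None)
E
python3 scan.py t3.png; python3 -c "
import cv2;P=cv2.imread('pics/t3.png'); cv2.imwrite('pics/t3c.png',cv2.resize(P[120:345,90:370],None,fx=2.8,fy=2.6,interpolation=cv2.INTER_CUBIC)[:600,:800])"
```

```text
t 11.33 tray [ -4.3 -72.9] z 169.9 w 0.4 F [-0.1 -1.1  0.3] yaw 94.57 j [ -4.3  15.8 103.7  -0.1  58.3  -8.9]
px [293.7 245.4] area 7865 tray [-18.3 -68.8] z 517.0296740682043
```

View pics/t3c.png

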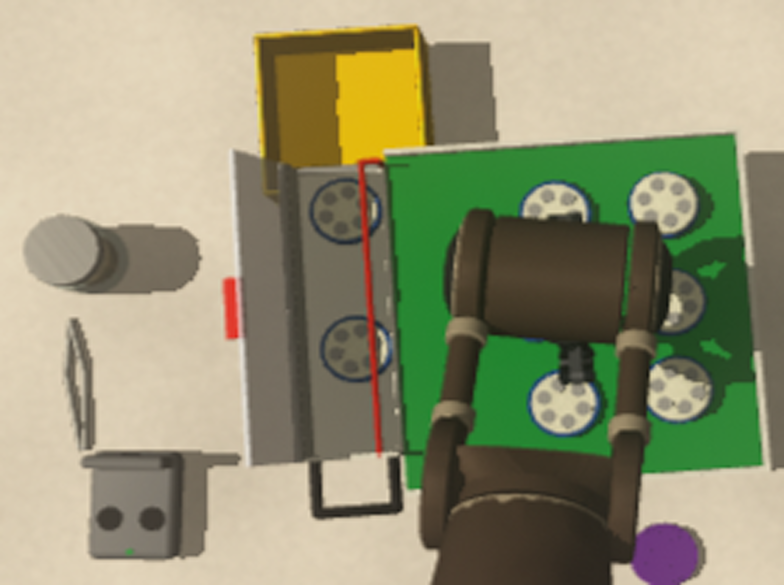

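C is in the trough as well (crop px 356,348), so D can go now.

```bash
python3 g.py 0 -86 108 0 -86 150; python3 -c "
from g import *
print(tray(ray('top',90+356/2.8,120+348/2.6,97)))"
```

```text
t 11.38 tray [ -3.4 -79.7] z 169.6 w 0.4 F [ 1.6 -3.3 -0.3] yaw 94.39 j [ -4.8  15.9 103.6  -0.4  58.2  -9. ]
shift [-5.6  1.  61.8] turn -0.01151355019109701
shift [-6.1  2.7 19.8] turn -0.01151355019109701
[-24.2 108.2]
```

Call:
step_arm --pt "-0.2 -6 2 20 0" --pt "-0.2 -6 2 40 0" --pt "-0.2 -6 1 56 0" --pt "-0.2 -6 1 62 0" --pt "-0.2 -6 1 62 0" --pt "-0.2 4 1 62 0" --pt "-0.2 14 4 62 0" --pt "-0.2 24 7 62 0"

```text
clock: 12.05
tcp_pos: [594.4, 17.5, 108.4]
tcp_rot: [[-0.076, 0.996, 0.041], [0.997, 0.077, -0.009], [-0.012, 0.04, -0.999]]
wrist_force: [0.7, 0.8, 0.8]
width: 0.399
```

```bash
python3 g.py 38 77.5 108
```

```text
t 12.05 tray [  6.6 -55.2] z 108.4 w 0.399 F [0.7 0.8 0.8] yaw 94.38 j [ -2.3  21.3 104.6  -0.5  51.8  -6.4]
shift [132.7  31.3   0.1] turn -0.01942409477318563
```

Call:
step_arm --pt "-0.2 10 3.5 0 0" --pt "-0.2 20 7 0 0" --pt "-0.2 30 10.5 0 0" --pt "-0.2 40 14 0 0" --pt "-0.2 50 17 0 0" --pt "-0.2 60 20 0 0" --pt "-0.2 70 23 0 0" --pt "-0.2 80 25 0 0"

```text
clock: 12.72
tcp_pos: [613.6, 100.2, 108.4]
tcp_rot: [[-0.076, 0.996, 0.041], [0.997, 0.077, -0.009], [-0.012, 0.04, -0.999]]
wrist_force: [-0.0, -0.4, 0.5]
width: 0.4
```

```bash
python3 g.py 38 77.5 108
```

```text
t 12.72 tray [32.  25.8] z 108.4 w 0.4 F [-0.  -0.4  0.5] yaw 94.38 j [  5.6  23.9 100.7  -0.9  53.1   1.8]
shift [51.7  5.9  0. ] turn -0.01915972148650269
```

Call:
step_arm --pt "-0.2 8 1 0 0" --pt "-0.2 17 2 0 0" --pt "-0.2 26 3.5 0 0" --pt "-0.2 35 5 0 0" --pt "-0.2 44 6 0 0" --pt "-0.2 50 6 0 0" --pt "-0.2 52 6 0 0" --pt "-0.2 52 6 0 0"

```text
clock: 13.38
tcp_pos: [615.5, 153.0, 108.0]
tcp_rot: [[-0.077, 0.996, 0.041], [0.997, 0.078, -0.009], [-0.012, 0.04, -0.999]]
wrist_force: [-0.1, -0.7, -0.0]
width: 0.396
```

Call:
step_arm --pt "-0.2 -15 0 0 0" --pt "-0.2 -30 -5 -20 0" --pt "-0.2 -50 -25 -50 0" --pt "-0.2 -75 -50 -60 0" --pt "-0.2 -100 -75 -60 0" --pt "-0.2 -130 -100 -60 0" --pt "-0.2 -160 -122 -60 0" --pt "-0.2 -176 -122 -60 0"

```text
clock: 14.05
tcp_pos: [499.7, -34.8, 164.2]
tcp_rot: [[-0.075, 0.997, 0.035], [0.997, 0.076, -0.01], [-0.013, 0.034, -0.999]]
wrist_force: [-0.4, 0.7, -0.8]
width: 0.401
```

```bash
python3 scan.py t4.png; python3 g.py -84 -98 108; python3 -c "
import cv2;P=cv2.imread('pics/t4.png'); cv2.imwrite('pics/t4c.png',cv2.resize(P[120:345,90:370],None,fx=2.8,fy=2.6,interpolation=cv2.INTER_CUBIC)[:600,:800])"
```

```text
t 14.05 tray [ -91.9 -100. ] z 164.2 w 0.401 F [-0.4  0.7 -0.8] yaw 94.31 j [ -8.8   7.3 114.8  -0.3  55.8 -12.9]
px [327.1 198.5] area 564 tray [  84.  -152.6] z 122.17823865149694
px [288.  201.9] area 526 tray [ 82.4 -62.7] z 113.75717660458297
px [329.1 235.6] area 534 tray [  -1.8 -150.8] z 122.5044966365216
px [307.2 278. ] area 3734 tray [-94.3 -94.1] z 512.5978161028556
t 14.1 tray [ -89.1 -102.1] z 165.1 w 0.399 F [ 1.4 -1.7 -0.2] yaw 94.23 j [ -8.9   7.4 114.6  -0.4  55.6 -12.9]
shift [ 5.   2.9 57.2] turn -0.16903483009487275
```

View pics/t4c.png

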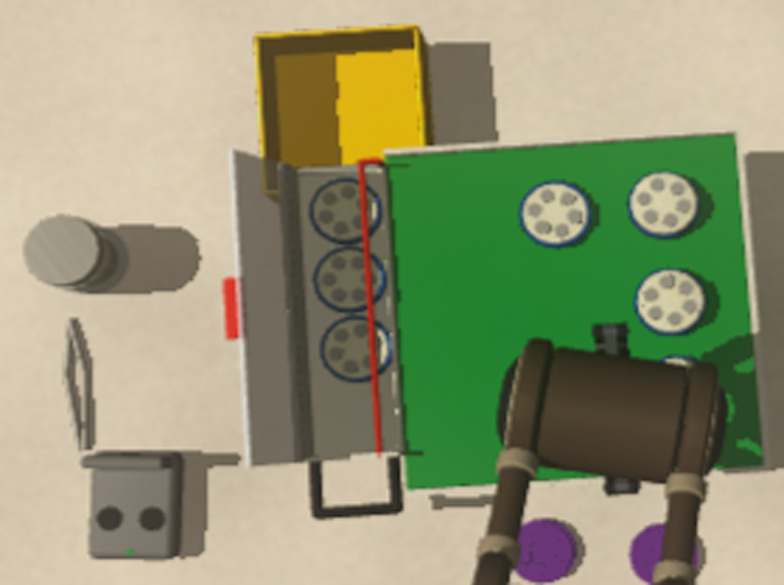

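Three packs lie side by side in the trough, at crop (345,210), (349,279) and (356,348). E goes last, with a slightly narrower cradle to clear the end bracket.

Call:
step_arm --pt "-0.3 5 3 20 0" --pt "-0.3 5 3 40 0" --pt "-0.3 5 3 52 0" --pt "-0.3 5 3 57 0" --pt "-0.3 5 3 57 0" --pt "-0.3 13 3 57 0" --pt "-0.3 23 3 57 0" --pt "-0.3 33 3 57 0"

```text
clock: 14.77
tcp_pos: [506.3, -3.4, 108.8]
tcp_rot: [[-0.073, 0.996, 0.042], [0.997, 0.074, -0.012], [-0.015, 0.04, -0.999]]
wrist_force: [-0.4, 0.1, -0.2]
width: 0.35
```

```bash
python3 g.py -84 77.5 108
```

```text
t 14.77 tray [-82.9 -69.3] z 108.8 w 0.35 F [-0.4  0.1 -0.2] yaw 94.2 j [ -5.   12.5 116.4  -0.7  48.7  -8.8]
shift [146.8  -1.6  -1.5] turn -0.20005615372568286
```

Call:
step_arm --pt "-0.3 10 0 0 0" --pt "-0.3 20 0 0 0" --pt "-0.3 30 0 0 0" --pt "-0.3 40 0 0 0" --pt "-0.3 50 0 0 0" --pt "-0.3 60 -1 0 0" --pt "-0.3 70 -1 0 0" --pt "-0.3 80 -1 -0.5 0"

```text
clock: 15.43
tcp_pos: [499.0, 77.3, 107.8]
tcp_rot: [[-0.073, 0.996, 0.041], [0.997, 0.074, -0.012], [-0.015, 0.04, -0.999]]
wrist_force: [-0.2, -0.1, -0.0]
width: 0.351
```

```bash
python3 g.py -84 77.5 108
```

```text
t 15.43 tray [-83.9  11.8] z 107.8 w 0.351 F [-0.2 -0.1 -0. ] yaw 94.21 j [  4.4  12.6 116.5  -1.2  48.7   1. ]
shift [65.7 -0.3 -1.2] turn -0.19442467898363702
```

Call:
step_arm --pt "-0.3 9 0 -0.5 0" --pt "-0.3 18 0 -0.5 0" --pt "-0.3 27 0 -0.5 0" --pt "-0.3 36 0 -0.5 0" --pt "-0.3 45 0 -1 0" --pt "-0.3 54 0 -1 0" --pt "-0.3 63 0 -1 0" --pt "-0.3 66 0 -1 0"

```text
clock: 16.1
tcp_pos: [494.0, 144.4, 107.8]
tcp_rot: [[-0.074, 0.996, 0.041], [0.997, 0.075, -0.012], [-0.015, 0.04, -0.999]]
wrist_force: [0.8, -3.9, 0.9]
width: 0.349
```

Call:
step_arm --pt "-0.3 1 0 0 0" --pt "-0.3 1 0 0 0" --pt "-0.3 -15 0 0 0" --pt "-0.3 -30 0 -15 0" --pt "-0.3 -35 0 -50 0" --pt "-0.3 -40 0 -90 0" --pt "-0.3 -60 0 -120 0" --pt "-0.3 -60 0 -150 0"

```text
clock: 16.77
tcp_pos: [492.6, 84.3, 260.7]
tcp_rot: [[-0.073, 0.996, 0.042], [0.997, 0.073, -0.014], [-0.017, 0.041, -0.999]]
wrist_force: [0.4, 0.0, 0.6]
width: 0.349
```

```bash
python3 scan.py t5.png; python3 g.py 10 235 265 10 235 185; python3 -c "
import cv2;P=cv2.imread('pics/t5.png'); cv2.imwrite('pics/t5c.png',cv2.resize(P[120:345,90:370],None,fx=2.8,fy=2.6,interpolation=cv2.INTER_CUBIC)[:600,:800])"
```

```text
t 16.77 tray [-89.8  19.2] z 260.7 w 0.349 F [0.4 0.  0.6] yaw 94.17 j [  5.4   0.6 109.9  -1.1  67.2   1.6]
px [327.1 198.4] area 566 tray [  84.  -152.7] z 122.40942912155947
px [288.  201.9] area 526 tray [ 82.4 -62.7] z 113.92699154282926
px [329.  235.6] area 532 tray [  -1.8 -150.7] z 122.60442364035316
px [250.9 278.9] area 1883 tray [-87.3  33.2] z 607.0136672557741
px [332.  269.6] area 559 tray [ -79.6 -151.8] z 122.07785826245298
px [353.4 290.4] area 175 tray [-129.9 -196.6] z 103.17906241048499
t 16.82 tray [-85.9  20.4] z 267.5 w 0.351 F [2.8 0.9 4.3] yaw 94.14 j [  5.4   0.3 109.4  -1.   67.3   1.6]
shift [215.1  94.8   4.2] turn -0.25910487670063276
shift [216.3  90.6  84.1] turn -0.25910487670063276
```

View pics/t5c.png

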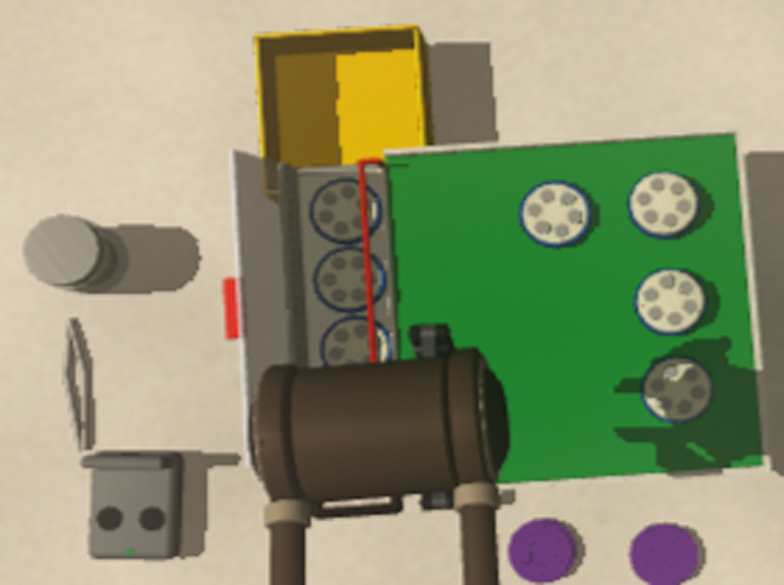

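Call:
step_arm --pt "-1 30 13 0 0" --pt "-1 60 26 0 0" --pt "-1 90 39 0 0" --pt "-1 120 52 0 0" --pt "-1 150 65 0 0" --pt "-1 180 78 0 0" --pt "-1 210 92 0 0" --pt "-1 216 94 2 0"

```text
clock: 17.48
tcp_pos: [575.9, 312.8, 267.1]
tcp_rot: [[-0.075, 0.996, 0.056], [0.997, 0.075, -0.008], [-0.012, 0.055, -0.998]]
wrist_force: [-0.3, 0.4, 0.7]
width: 0.003
```

```bash
python3 scan.py t6.png; python3 g.py 10 235 185; python3 -c "
import cv2
P=cv2.imread('pics/t6.png')[120:345,90:370]; S=cv2.imread('pics/t6.png')
from h import *
p,d=snap('side'); a=cv2.resize(P,None,fx=1.6,fy=1.9); b=cv2.resize(p[80:280,220:380,::-1],(350,427)); a=cv2.resize(a,(448,427)); cv2.imwrite('pics/t6c.png',np.hstack([a,b]))"
```

```text
t 17.48 tray [ 10.8 240.7] z 267.1 w 0.003 F [-0.3  0.4  0.7] yaw 94.29 j [25.6 17.8 89.3 -1.9 70.3 21.8]
px [327.1 198.4] area 563 tray [  84.1 -152.6] z 122.04513524780975
px [287.9 201.9] area 532 tray [ 82.4 -62.3] z 113.64708412502864
px [329.1 235.6] area 524 tray [  -1.8 -150.8] z 122.42225800924001
px [331.7 269.8] area 571 tray [ -79.8 -151. ] z 121.80813753952506
t 17.53 tray [  9.8 239.5] z 266.1 w 0.002 F [ 0.2 -0.5 -1. ] yaw 94.31 j [25.5 17.7 89.4 -1.9 70.3 21.8]
shift [-3.3 -4.1 81.1] turn -0.09303708987027903
```

View pics/t6c.png

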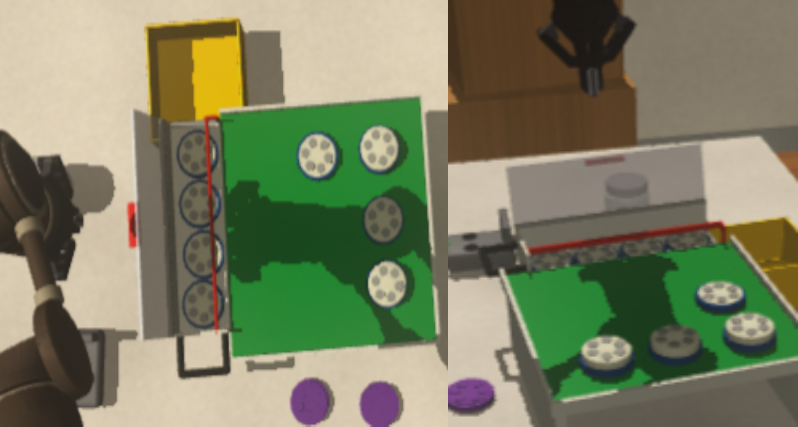

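All four packs sit in the trough in a row and four remain on the tray. Next I'll shut the lid, pushing beside the tab.

Call:
step_arm --pt "-1 0 20 10 0" --pt "-1 0 45 30 0" --pt "-1 -3 53 55 0" --pt "-1 -3 53 78 0" --pt "-1 -3 53 84 0" --pt "-1 -13 53 84 0" --pt "-1 -25 53 84 0" --pt "-1 -37 53 84 0"

```text
clock: 18.25
tcp_pos: [634.8, 274.1, 187.4]
tcp_rot: [[-0.075, 0.996, 0.055], [0.997, 0.075, -0.011], [-0.016, 0.054, -0.998]]
wrist_force: [1.1, -0.2, 0.7]
width: 0.003
```

```bash
python3 g.py 65 148 185
```

```text
t 18.25 tray [ 66.6 197.6] z 187.4 w 0.003 F [ 1.1 -0.2  0.7] yaw 94.28 j [20.5 25.6 88.1 -1.9 63.6 17. ]
shift [-49.5  -1.6   3.1] turn -0.12448217865873801
```

Call:
step_arm --pt "-1 -8 0 0 0" --pt "-1 -16 0 0 0" --pt "-1 -24 0 0 0" --pt "-1 -32 0 0 0" --pt "-1 -40 0 0 0" --pt "-1 -48 0 0 0" --pt "-1 -54 0 0 0" --pt "-1 -54 0 0 0"

```text
clock: 18.92
tcp_pos: [638.8, 218.7, 188.0]
tcp_rot: [[-0.074, 0.996, 0.054], [0.997, 0.074, -0.012], [-0.016, 0.053, -0.998]]
wrist_force: [-0.1, -0.0, -0.6]
width: -0.006
```

Call:
step_arm --pt "-1 0 0 -10 0" --pt "-1 0 0 -30 0" --pt "-1 0 0 -60 0" --pt "-1 0 0 -80 0" --pt "-1 -30 0 -80 0" --pt "-1 -60 0 -80 0" --pt "-1 -90 0 -80 0" --pt "-1 -120 0 -80 0"

```text
clock: 19.58
tcp_pos: [643.4, 99.7, 271.0]
tcp_rot: [[-0.075, 0.996, 0.055], [0.997, 0.076, -0.012], [-0.016, 0.054, -0.998]]
wrist_force: [1.0, -0.7, -0.4]
width: 0.001
```

Run:
```python
from g import *
here()
P,d=snap('side','s7.png'); cv2.imwrite('pics/s7c.png',cv2.resize(P[100:290,200:420,::-1],None,fx=2.5,fy=2.5,interpolation=cv2.INTER_CUBIC))
```

```text
t 19.58 tray [61.8 23. ] z 271.0 w 0.001 F [ 1.  -0.7 -0.4] yaw 94.31 j [ 5.5 16.9 90.  -1.1 70.   1.5]
```

View pics/s7c.png

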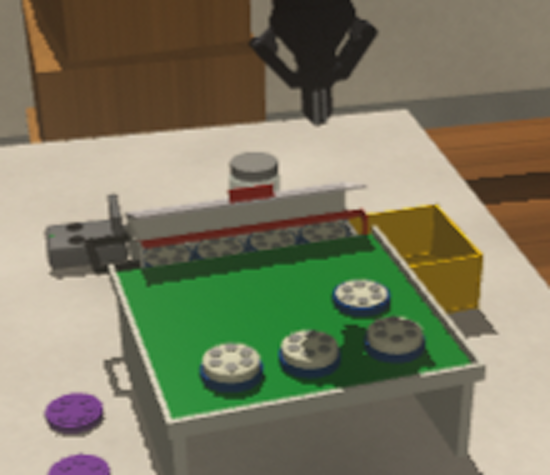

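The lid is past upright and falling shut, with its red tab now on the upper face. I'll turn to 45° jaws and collect the four leftover packs.

```bash
cat > g2.py <<'E'
from g import *
# g2.py yaw t|w x y z [t|w x y z ...]
s,R,p=here(); y0=np.degrees(np.arctan2(R[1,0],R[0,0])); a=sys.argv
for k in range(2,len(a),4):
    x,y,z=map(float,a[k+1:k+4]); w=world(x,y) if a[k]=='t' else np.array([x,y])
    print(a[k:k+4],R.T@(np.array([*w,z])-p),'turn',round(y0-float(a[1]),1))
E
python3 g2.py 49.4 t 82.4 -62.5 160
```

```text
t 19.63 tray [61.9 16.7] z 271.0 w -0.0 F [ 0.1 -3.1  0. ] yaw 94.1 j [ 5.1 16.8 90.  -1.4 70.1  1.4]
['t', '82.4', '-62.5', '160'] [-76.6  14.8 113.7] turn 44.7
```

Call:
step_arm --pt "0.7 -20 4 10 7" --pt "0.7 -40 8 25 14" --pt "0.7 -60 12 45 21" --pt "0.7 -77 15 65 28" --pt "0.7 -77 15 85 35" --pt "0.7 -77 15 100 42" --pt "0.7 -77 15 112 44.7" --pt "0.7 -77 15 112 44.7"

```text
clock: 20.3
tcp_pos: [668.5, 16.0, 158.4]
tcp_rot: [[0.65, 0.758, 0.049], [0.759, -0.65, -0.018], [0.018, 0.049, -0.999]]
wrist_force: [-0.1, -0.1, -0.9]
width: 0.852
```

```bash
python3 scan.py t8.png >/dev/null; python3 g2.py 49.4 t 82.4 -62.5 104
```

```text
t 20.35 tray [ 81.4 -62.4] z 160.2 w 0.849 F [0.7 0.5 0.4] yaw 49.55 j [-1.9 24.7 92.7 -1.1 59.6 39.1]
['t', '82.4', '-62.5', '104'] [-0.5 -2.  56.2] turn 0.1
```

Call:
step_arm --pt "0.7 0 -2 20 0" --pt "0.7 0 -2 40 0" --pt "0.7 -0.5 -2 52 0" --pt "0.7 -0.5 -2 56 0" --pt "0.7 -0.5 -2 56 0" --pt "-0.2 -0.5 -2 56 0" --pt "-0.2 -0.5 -2 56 0" --pt "-0.2 -0.5 -2 56 0" --force 25

```text
clock: 21.02
tcp_pos: [671.8, 16.0, 105.9]
tcp_rot: [[0.648, 0.759, 0.055], [0.761, -0.649, -0.018], [0.022, 0.053, -0.998]]
wrist_force: [-1.1, 0.9, -0.7]
width: 0.684
```

Call:
step_arm --pt "-0.2 0 0 0 0" --pt "-0.2 0 0 0 0" --pt "-0.2 0 0 0 0" --pt "-0.2 0 0 -15 0" --pt "-0.2 0 0 -35 0" --pt "-0.2 0 0 -60 0" --pt "-0.2 0 0 -60 0"

```text
clock: 21.6
tcp_pos: [672.5, 17.1, 172.9]
tcp_rot: [[0.648, 0.759, 0.065], [0.761, -0.648, -0.018], [0.029, 0.062, -0.998]]
wrist_force: [1.9, 0.1, -0.0]
width: 0.681
```

```bash
python3 g2.py 49.4 w 584 -387 165 w 584 -387 30; python3 -c "
from g import *
print(tray([539.5,-357]))"
```

```text
t 21.6 tray [ 84.4 -61.6] z 172.9 w 0.681 F [ 1.9  0.1 -0. ] yaw 49.58 j [-1.8 23.8 92.4 -1.1 60.  39.2]
['w', '584', '-387', '165'] [-365.1  194.4    9.5] turn 0.2
['w', '584', '-387', '30'] [-368.9  186.1  144.2] turn 0.2
[ -76.9 -424.4]
```

Call:
step_arm --pt "-0.2 -30 16 0 0" --pt "-0.2 -65 35 0 0" --pt "-0.2 -100 54 0 0" --pt "-0.2 -135 73 0 0" --pt "-0.2 -170 92 0 0" --pt "-0.2 -205 111 0 0" --pt "-0.2 -235 126 0 0" --pt "-0.2 -240 128 0 0"

```text
clock: 22.27
tcp_pos: [612.7, -254.6, 174.7]
tcp_rot: [[0.652, 0.756, 0.066], [0.758, -0.652, -0.022], [0.026, 0.064, -0.998]]
wrist_force: [-0.6, 0.4, -0.3]
width: 0.686
```

```bash
python3 g2.py 49.4 w 584 -387 165 w 584 -387 30
```

```text
t 22.27 tray [   4.  -327.8] z 174.7 w 0.686 F [-0.6  0.4 -0.3] yaw 49.32 j [-26.6  22.6  93.9   0.7  59.5  13.8]
['w', '584', '-387', '165'] [-119.4   64.    10.7] turn -0.1
['w', '584', '-387', '30'] [-122.9   55.3  145.4] turn -0.1
```

Call:
step_arm --pt "-0.2 -35 18 0 0" --pt "-0.2 -70 36 0 0" --pt "-0.2 -105 54 5 0" --pt "-0.2 -120 62 30 0" --pt "-0.2 -121 60 65 0" --pt "-0.2 -122 58 100 0" --pt "-0.2 -123 56 132 0" --pt "-0.2 -123 55 145 0"

```text
clock: 22.93
tcp_pos: [580.2, -384.1, 24.7]
tcp_rot: [[0.652, 0.756, 0.058], [0.758, -0.652, -0.016], [0.026, 0.055, -0.998]]
wrist_force: [-2.1, 0.7, -0.7]
width: 0.686
```

Call:
step_arm --pt "-0.2 0 0 0 0" --pt "-0.2 0 0 0 0" --pt "0.5 0 0 0 0" --pt "0.5 0 0 0 0" --pt "0.5 0 0 0 0" --pt "0.5 0 0 -25 0" --pt "0.5 0 0 -60 0" --pt "0.5 0 0 -60 0"

```text
clock: 23.6
tcp_pos: [581.6, -386.9, 94.0]
tcp_rot: [[0.652, 0.755, 0.071], [0.758, -0.652, -0.025], [0.027, 0.07, -0.997]]
wrist_force: [1.4, -1.2, 1.4]
width: 0.746
```

```bash
python3 g2.py 49.4 t 84 -152.6 170;python3 scan.py t9.png
```

```text
t 23.6 tray [ -37.2 -457.4] z 94.0 w 0.746 F [ 1.4 -1.2  1.4] yaw 49.31 j [-37.8  31.4  91.3   1.7  53.2   2. ]
['t', '84', '-152.6', '170'] [ 302.9 -125.2  -76.8] turn -0.1
t 23.6 tray [ -37.2 -457.4] z 94.0 w 0.746 F [ 1.4 -1.2  1.4] yaw 49.31 j [-37.8  31.4  91.3   1.7  53.2   2. ]
px [327.1 198.4] area 561 tray [  84.1 -152.7] z 122.15578463277916
px [329.  235.6] area 532 tray [  -1.8 -150.7] z 122.46661257639036
px [332.  269.4] area 563 tray [ -79.2 -151.7] z 122.18986089369005
```

```bash
python3 -c "
import cv2;P=cv2.imread('pics/t9.png'); cv2.imwrite('pics/t9c.png',cv2.resize(P[110:330,160:500],None,fx=2.3,fy=2.3,interpolation=cv2.INTER_CUBIC))"
```

```text
(no output)
```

View pics/t9c.png

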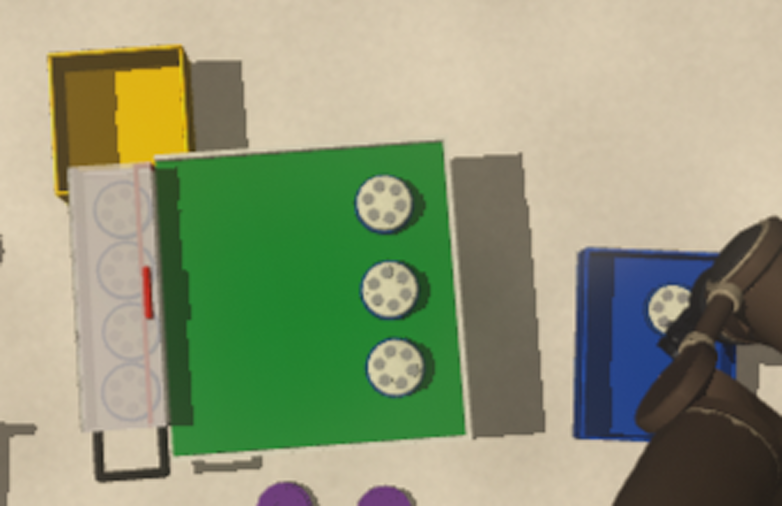

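Call:
step_arm --pt "0.7 30 -12 -30 0" --pt "0.7 65 -26 -60 0" --pt "0.7 100 -41 -77 0" --pt "0.7 135 -56 -77 0" --pt "0.7 170 -70 -77 0" --pt "0.7 205 -85 -77 0" --pt "0.7 235 -97 -77 0" --pt "0.7 245 -101 -77 0"

```text
clock: 24.32
tcp_pos: [660.4, -127.9, 169.4]
tcp_rot: [[0.649, 0.758, 0.071], [0.761, -0.649, -0.022], [0.029, 0.068, -0.997]]
wrist_force: [-0.2, -0.0, 0.4]
width: 0.848
```

```bash
python3 g2.py 49.4 t 84 -152.6 165 t 84 -152.6 104
```

```text
t 24.32 tray [  61.3 -205.2] z 169.4 w 0.848 F [-0.2 -0.   0.4] yaw 49.54 j [-14.6  23.8  93.   -0.2  59.   26.1]
['t', '84', '-152.6', '165'] [ 53.2 -21.3   4.5] turn 0.1
['t', '84', '-152.6', '104'] [ 51.4 -25.5  65.3] turn 0.1
```

The lid is shut with four packs visible under it (t9c px 120,210 to 130,390), and B is in the bin (670,308). H is next.

Call:
step_arm --pt "0.7 27 -11 0 0" --pt "0.7 52 -21 0 0" --pt "0.7 53 -21 10 0" --pt "0.7 52 -23 30 0" --pt "0.7 52 -24 50 0" --pt "0.7 51.5 -25.5 65 0" --pt "0.7 51.5 -25.5 65 0" --pt "-0.2 51.5 -25.5 65 0"

```text
clock: 24.98
tcp_pos: [678.1, -74.4, 103.2]
tcp_rot: [[0.649, 0.758, 0.069], [0.76, -0.649, -0.022], [0.028, 0.067, -0.997]]
wrist_force: [-0.6, 0.0, -0.3]
width: 0.726
```

Call:
step_arm --pt "-0.2 0 0 0 0" --pt "-0.2 0 0 0 0" --pt "-0.2 0 0 0 0" --pt "-0.2 0 0 -25 0" --pt "-0.2 0 0 -55 0" --pt "-0.2 0 0 -65 0" --pt "-0.2 0 0 -65 0" --pt "-0.2 0 0 -65 0"

```text
clock: 25.65
tcp_pos: [674.4, -73.1, 169.2]
tcp_rot: [[0.649, 0.757, 0.071], [0.76, -0.649, -0.023], [0.029, 0.069, -0.997]]
wrist_force: [-0.7, -0.4, -1.6]
width: 0.688
```

```bash
python3 g2.py 49.4 w 584 -327 165 w 584 -327 30
```

```text
t 25.65 tray [  79.4 -151.6] z 169.2 w 0.688 F [-0.7 -0.4 -1.6] yaw 49.51 j [-9.6 24.4 92.1 -0.7 59.3 31.3]
['w', '584', '-327', '165'] [-251.8   96.1    3.6] turn 0.1
['w', '584', '-327', '30'] [-255.7   86.8  138.2] turn 0.1
```

```bash
python3 -c "
from g import *
print(ray('top',160+670/2.3,110+308/2.3,16))
for u,v in((580,248),(577,437),(735,255)): print(ray('top',160+u/2.3,110+v/2.3,50))"; python3 g2.py 49.4 w 495 -335 165 w 495 -335 30
```

```text
[ 583.3 -382.1   16. ]
[ 643.  -280.3   50. ]
[ 446.7 -275.2   50. ]
[ 636.6 -442.7   50. ]
t 25.65 tray [  79.4 -151.6] z 169.2 w 0.688 F [-0.7 -0.4 -1.6] yaw 49.51 j [-9.6 24.4 92.1 -0.7 59.3 31.3]
['w', '495', '-335', '165'] [-315.6   33.9   -2.6] turn 0.1
['w', '495', '-335', '30'] [-319.5   24.6  132. ] turn 0.1
```

Call:
step_arm --pt "-0.2 -35 7 0 0" --pt "-0.2 -75 15 0 0" --pt "-0.2 -115 24 0 0" --pt "-0.2 -155 32 0 0" --pt "-0.2 -195 40 0 0" --pt "-0.2 -235 48 0 0" --pt "-0.2 -275 56 0 0" --pt "-0.2 -305 62 0 0"

```text
clock: 26.32
tcp_pos: [520.2, -346.9, 162.1]
tcp_rot: [[0.65, 0.757, 0.068], [0.759, -0.65, -0.021], [0.028, 0.065, -0.997]]
wrist_force: [-0.9, 0.1, -0.5]
width: 0.683
```

```bash
python3 g2.py 49.4 w 500 -388 165 w 500 -388 28
```

```text
t 26.32 tray [ -95.3 -412.8] z 162.1 w 0.683 F [-0.9  0.1 -0.5] yaw 49.43 j [-38.4  19.5  99.8   1.7  56.9   1.3]
['w', '500', '-388', '165'] [-44.3  11.6  -3.3] turn 0.0
['w', '500', '-388', '28'] [-48.1   2.7 133.3] turn 0.0
```

Call:
step_arm --pt "-0.2 -25 6 0 0" --pt "-0.2 -44 11 5 0" --pt "-0.2 -45 10 35 0" --pt "-0.2 -46 7 70 0" --pt "-0.2 -47 5 105 0" --pt "-0.2 -48 3 128 0" --pt "-0.2 -48 3 133 0" --pt "-0.2 -48 3 133 0"

```text
clock: 26.98
tcp_pos: [497.4, -385.6, 24.0]
tcp_rot: [[0.65, 0.757, 0.061], [0.759, -0.651, -0.016], [0.028, 0.057, -0.998]]
wrist_force: [-0.7, 0.4, -0.9]
width: 0.688
```

Call:
step_arm --pt "0.5 0 0 0 0" --pt "0.5 0 0 0 0" --pt "0.5 0 0 0 0" --pt "0.5 0 0 -30 0" --pt "0.5 0 0 -70 0" --pt "0.5 0 0 -110 0" --pt "0.7 0 0 -140 0" --pt "0.7 0 0 -140 0"

```text
clock: 27.65
tcp_pos: [493.8, -387.9, 174.8]
tcp_rot: [[0.65, 0.756, 0.075], [0.76, -0.65, -0.029], [0.027, 0.076, -0.997]]
wrist_force: [1.6, -0.8, 1.4]
width: 0.855
```

```bash
python3 scan.py t10.png; python3 g2.py 49.4 t -1.8 -150.7 165
```

```text
t 27.65 tray [-124.8 -451.7] z 174.8 w 0.855 F [ 1.6 -0.8  1.4] yaw 49.45 j [-43.   18.7  99.3   2.1  57.7  -3.4]
px [329.  235.6] area 530 tray [  -1.8 -150.6] z 122.29794506625004
px [331.9 269.5] area 561 tray [ -79.2 -151.6] z 122.13107320147803
t 27.7 tray [-126.1 -450.3] z 171.4 w 0.847 F [ 0.3 -0.7  0.2] yaw 49.44 j [-43.   18.9  99.5   2.1  57.6  -3.4]
['t', '-1.8', '-150.7', '165'] [ 299.5 -124.4    5.9] turn 0.0
```

Call:
step_arm --pt "0.7 36 -15 0 0" --pt "0.7 73 -30 0 0" --pt "0.7 110 -46 0 0" --pt "0.7 147 -61 0 0" --pt "0.7 184 -77 0 0" --pt "0.7 221 -92 0 0" --pt "0.7 258 -107 0 0" --pt "0.7 290 -120 0 0"

```text
clock: 28.37
tcp_pos: [590.1, -85.7, 170.7]
tcp_rot: [[0.649, 0.757, 0.071], [0.76, -0.65, -0.025], [0.028, 0.07, -0.997]]
wrist_force: [0.1, -0.4, 0.1]
width: 0.849
```

```bash
python3 g2.py 49.4 t -1.8 -150.7 165 t -1.8 -150.7 103
```

```text
t 28.37 tray [  -5.6 -157.7] z 170.7 w 0.849 F [ 0.1 -0.4  0.1] yaw 49.48 j [-12.2  15.8 103.7  -0.6  56.2  28.7]
['t', '-1.8', '-150.7', '165'] [ 7.5 -2.7  5.7] turn 0.1
['t', '-1.8', '-150.7', '103'] [ 5.8 -7.  67.5] turn 0.1
```

Call:
step_arm --pt "0.7 7 -3 10 0" --pt "0.7 7 -4 30 0" --pt "0.7 6 -6 50 0" --pt "0.7 6 -7 64 0" --pt "0.7 6 -7 67.5 0" --pt "0.7 6 -7 67.5 0" --pt "-0.2 6 -7 67.5 0" --pt "-0.2 6 -7 67.5 0"

```text
clock: 29.03
tcp_pos: [594.6, -78.9, 104.4]
tcp_rot: [[0.65, 0.757, 0.074], [0.76, -0.65, -0.025], [0.029, 0.073, -0.997]]
wrist_force: [0.3, -0.4, 0.1]
width: 0.684
```

Call:
step_arm --pt "-0.2 0 0 0 0" --pt "-0.2 0 0 0 0" --pt "-0.2 0 0 -25 0" --pt "-0.2 0 0 -55 0" --pt "-0.2 0 0 -65 0" --pt "-0.2 0 0 -65 0" --pt "-0.2 0 0 -65 0"

```text
clock: 29.62
tcp_pos: [590.4, -77.4, 169.9]
tcp_rot: [[0.65, 0.756, 0.076], [0.76, -0.65, -0.026], [0.03, 0.075, -0.997]]
wrist_force: [-0.7, -0.2, -0.1]
width: 0.688
```

```bash
python3 g2.py 49.4 w 500 -327 165
```

```text
t 29.62 tray [  -4.7 -149.4] z 169.9 w 0.688 F [-0.7 -0.2 -0.1] yaw 49.46 j [-11.3  15.6 104.1  -0.7  55.8  29.6]
['w', '500', '-327', '165'] [-248.5   93.5    4.5] turn 0.1
```

Call:
step_arm --pt "-0.2 -35 13 0 0" --pt "-0.2 -72 27 0 0" --pt "-0.2 -109 41 0 0" --pt "-0.2 -146 55 0 0" --pt "-0.2 -183 69 0 0" --pt "-0.2 -220 83 0 0" --pt "-0.2 -248 93 0 0" --pt "-0.2 -248 93 0 0"

```text
clock: 30.28
tcp_pos: [496.6, -330.9, 167.3]
tcp_rot: [[0.654, 0.753, 0.073], [0.756, -0.654, -0.027], [0.027, 0.073, -0.997]]
wrist_force: [0.9, 0.4, 0.0]
width: 0.69
```

```bash
python3 g2.py 49.4 w 500 -325 165 w 500 -325 30
```

```text
t 30.28 tray [-117.7 -395. ] z 167.3 w 0.69 F [0.9 0.4 0. ] yaw 49.16 j [-38.6  16.  103.9   1.7  55.9   1.4]
['w', '500', '-325', '165'] [ 6.6 -1.4  2.4] turn -0.2
['w', '500', '-325', '30'] [  2.9 -11.3 137. ] turn -0.2
```

Call:
step_arm --pt "-0.2 6 -2 15 0" --pt "-0.2 6 -4 50 0" --pt "-0.2 5 -7 85 0" --pt "-0.2 4 -9 118 0" --pt "-0.2 3 -11 134 0" --pt "-0.2 3 -11 137 0" --pt "0.5 3 -11 137 0" --pt "0.5 3 -11 137 0"

```text
clock: 30.95
tcp_pos: [500.7, -325.0, 30.0]
tcp_rot: [[0.653, 0.753, 0.073], [0.756, -0.653, -0.027], [0.027, 0.073, -0.997]]
wrist_force: [-0.4, 0.3, 1.1]
width: 0.75
```

Call:
step_arm --pt "0.5 0 0 0 0" --pt "0.5 0 0 -35 0" --pt "0.5 0 0 -75 0" --pt "0.5 0 0 -115 0" --pt "0.7 0 0 -140 0" --pt "0.7 0 0 -140 0" --pt "0.7 0 0 -140 0" --pt "0.7 0 0 -140 0"

```text
clock: 31.62
tcp_pos: [490.7, -321.2, 170.7]
tcp_rot: [[0.653, 0.753, 0.075], [0.756, -0.653, -0.028], [0.028, 0.075, -0.997]]
wrist_force: [-0.4, 0.2, -0.8]
width: 0.853
```

```bash
python3 scan.py t11.png; python3 g2.py 49.4 t -79.2 -151.5 165
```

```text
t 31.62 tray [-122.8 -385. ] z 170.7 w 0.853 F [-0.4  0.2 -0.8] yaw 49.18 j [-38.2  14.6 105.2   1.7  55.8   1.8]
px [331.7 269.5] area 550 tray [ -79.2 -150.9] z 122.23858992070784
t 31.67 tray [-123.5 -384.3] z 169.3 w 0.852 F [ 0.6  0.3 -0.2] yaw 49.18 j [-38.2  14.7 105.3   1.7  55.8   1.8]
['t', '-79.2', '-151.5', '165'] [ 195.3 -134.4   -0.1] turn -0.2
```

Call:
step_arm --pt "0.7 32 -22 0 0" --pt "0.7 65 -45 0 0" --pt "0.7 98 -68 0 0" --pt "0.7 131 -90 0 0" --pt "0.7 164 -113 0 0" --pt "0.7 195 -134 0 0" --pt "0.7 195 -134 0 0" --pt "0.7 195 -134 0 0"

```text
clock: 32.33
tcp_pos: [515.2, -83.3, 163.1]
tcp_rot: [[0.65, 0.757, 0.069], [0.759, -0.65, -0.026], [0.026, 0.069, -0.997]]
wrist_force: [0.2, -0.4, 0.6]
width: 0.848
```

```bash
python3 g2.py 49.4 t -79.2 -151.5 103
```

```text
t 32.33 tray [ -80.1 -149.6] z 163.1 w 0.848 F [ 0.2 -0.4  0.6] yaw 49.43 j [-13.7   8.5 113.7  -0.6  53.6  27.3]
['t', '-79.2', '-151.5', '103'] [-2.3 -2.2 60. ] turn 0.0
```

Call:
step_arm --pt "0.7 -1 0 20 0" --pt "0.7 -2 -1 40 0" --pt "0.7 -2 -2 55 0" --pt "0.7 -2 -2 60 0" --pt "0.7 -2 -2 60 0" --pt "-0.2 -2 -2 60 0" --pt "-0.2 -2 -2 60 0" --pt "-0.2 -2 -2 60 0"

```text
clock: 33.0
tcp_pos: [517.5, -85.6, 104.1]
tcp_rot: [[0.651, 0.756, 0.071], [0.759, -0.651, -0.026], [0.027, 0.071, -0.997]]
wrist_force: [-0.1, -0.0, -0.7]
width: 0.689
```

Call:
step_arm --pt "-0.2 0 0 0 0" --pt "-0.2 0 0 0 0" --pt "-0.2 0 0 -25 0" --pt "-0.2 0 0 -55 0" --pt "-0.2 0 0 -65 0" --pt "-0.2 0 0 -65 0" --pt "-0.2 0 0 -65 0"

```text
clock: 33.58
tcp_pos: [513.3, -84.0, 169.4]
tcp_rot: [[0.65, 0.756, 0.073], [0.759, -0.65, -0.027], [0.027, 0.073, -0.997]]
wrist_force: [-0.0, 0.4, -1.1]
width: 0.685
```

```bash
python3 g2.py 49.4 w 587 -322 165
```

```text
t 33.58 tray [ -82.1 -150.2] z 169.4 w 0.685 F [-0.   0.4 -1.1] yaw 49.41 j [-13.8   7.6 113.8  -0.6  54.1  27.2]
['w', '587', '-322', '165'] [-132.9  210.2   16.2] turn 0.0
```

Call:
step_arm --pt "-0.2 -19 30 2 0" --pt "-0.2 -39 62 5 0" --pt "-0.2 -59 94 7 0" --pt "-0.2 -80 126 10 0" --pt "-0.2 -100 158 12 0" --pt "-0.2 -120 190 14 0" --pt "-0.2 -133 210 16 0" --pt "-0.2 -133 210 16 0"

```text
clock: 34.25
tcp_pos: [586.7, -326.8, 162.6]
tcp_rot: [[0.653, 0.754, 0.072], [0.757, -0.653, -0.028], [0.026, 0.073, -0.997]]
wrist_force: [0.6, 0.6, 0.5]
width: 0.69
```

```bash
python3 g2.py 49.4 w 587 -323 40
```

```text
t 34.25 tray [ -27.5 -397.8] z 162.6 w 0.69 F [0.6 0.6 0.5] yaw 49.19 j [-33.3  24.   93.6   1.1  58.1   7.1]
['w', '587', '-323', '40'] [ -0.1 -11.2 122.1] turn -0.2
```

Call:
step_arm --pt "-0.2 0 -3 20 0" --pt "-0.2 0 -5 55 0" --pt "-0.2 0 -8 90 0" --pt "-0.2 0 -11 115 0" --pt "-0.2 0 -11 122 0" --pt "-0.2 0 -11 122 0" --pt "0.5 0 -11 122 0" --pt "0.5 0 -11 122 0"

```text
clock: 34.92
tcp_pos: [588.8, -323.6, 42.1]
tcp_rot: [[0.653, 0.753, 0.075], [0.757, -0.653, -0.03], [0.027, 0.077, -0.997]]
wrist_force: [0.6, 0.2, 0.4]
width: 0.749
```

Call:
step_arm --pt "0.5 0 0 0 0" --pt "0.5 0 0 -35 0" --pt "0.5 0 0 -75 -7" --pt "0.5 0 0 -115 -14" --pt "0.5 0 0 -140 -21" --pt "0.5 0 0 -150 -28" --pt "0.5 0 0 -150 -35" --pt "0.5 0 0 -150 -42"

```text
clock: 35.58
tcp_pos: [579.4, -320.2, 196.7]
tcp_rot: [[-0.025, 0.996, 0.082], [0.999, 0.027, -0.034], [-0.036, 0.081, -0.996]]
wrist_force: [-0.7, -0.5, -1.5]
width: 0.749
```

```bash
python3 g2.py 94.4 t -166 115.5 200
```

```text
t 35.58 tray [ -34.3 -390.7] z 196.7 w 0.749 F [-0.7 -0.5 -1.5] yaw 91.41 j [-33.1  20.6  94.1   1.1  60.3 -35.1]
['t', '-166', '115.5', '200'] [ 498.2 -155.7  -34.2] turn -3.0
```

Call:
step_arm --pt "0.2 38 -12 -3 -3" --pt "0.2 76 -24 -6 -3" --pt "0.2 114 -36 -9 -3" --pt "0.2 152 -48 -12 -3" --pt "0.2 190 -60 -15 -3" --pt "0.2 228 -72 -18 -3" --pt "0.2 266 -84 -20 -3" --pt "0.2 304 -96 -22 -3"

```text
clock: 36.25
tcp_pos: [474.7, -16.9, 202.2]
tcp_rot: [[-0.076, 0.993, 0.087], [0.996, 0.079, -0.035], [-0.041, 0.084, -0.996]]
wrist_force: [1.3, 0.9, 0.0]
width: 0.6
```

```bash
python3 g2.py 94.4 t -166 115.5 190
python3 - <<'E'
from g import *
print('handle px guess', tray(ray('top',160+133/2.3,110+477/2.3,106)))
for n in('top',):
    p,d=snap(n,'t12.png')
m=(p.max(2)<60).astype(np.uint8)
roi=np.zeros_like(m); c=[proj('top',[*world(x,y),106]) for x,y in((-190,70),(-122,70),(-122,160),(-190,160))]
cv2.fillConvexPoly(roi,np.array(c,np.int32),1); v,u=np.where(m*roi>0)
W=np.array([tray(ray('top',a,b,110)) for a,b in zip(u,v)]); print(len(W),W.min(0),W.max(0)); bar=W[W[:,0]<-150]; print('bar',bar.mean(0),bar.min(0),bar.max(0))
cv2.imwrite('pics/t12c.png',cv2.resize(p[110:330,160:500,::-1],None,fx=2.3,fy=2.3,interpolation=cv2.INTER_CUBIC))
E
```

```text
t 36.25 tray [-115.4  -80.3] z 202.2 w 0.6 F [1.3 0.9 0. ] yaw 94.35 j [ -6.3  -0.4 118.3  -1.7  57.   -9.9]
['t', '-166', '115.5', '190'] [196.1 -51.   -0.2] turn -0.0
handle px guess [-168.4  113.4]
183 [-168.7   78.3] [-122.5  147.7]
bar [-163.1  112.1] [-168.7   78.3] [-151.4  147.7]
```

View pics/t12c.png

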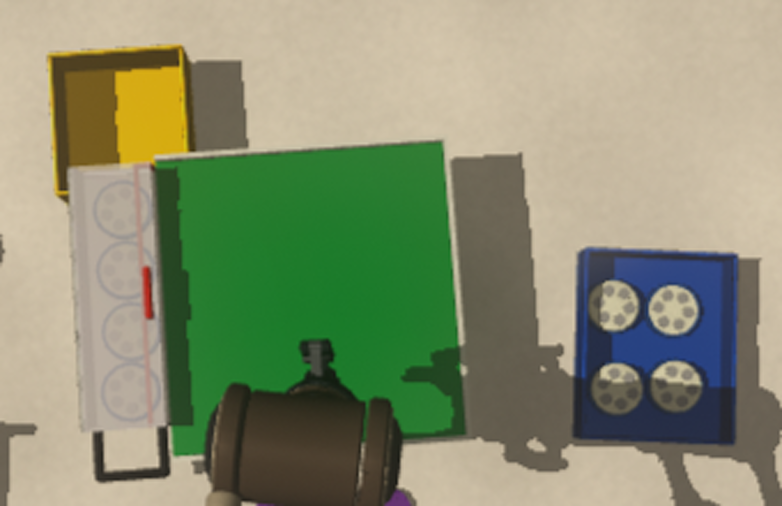

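Four packs are in the bin (t12c px 613–675, 305–388), the tray is clear, and the lid is shut over the four in the trough. The handle bar is at tray x ≈ −164, as expected. I'll grip it now.

Call:
step_arm --pt "-0.3 39 -10 0 0" --pt "-0.3 78 -20 0 0" --pt "-0.3 117 -30 0 0" --pt "-0.3 156 -40 0 0" --pt "-0.3 190 -48 10 0" --pt "-0.3 195 -48 20 0" --pt "-0.3 195 -48 30 0" --pt "-0.3 195 -48 30 0"

```text
clock: 36.97
tcp_pos: [409.9, 178.2, 159.6]
tcp_rot: [[-0.081, 0.993, 0.081], [0.996, 0.083, -0.029], [-0.036, 0.078, -0.996]]
wrist_force: [-0.5, -0.5, -1.3]
width: 0.35
```

```bash
python3 g2.py 94.4 t -162.5 114.5 89
```

```text
t 36.97 tray [-165.   119.2] z 159.6 w 0.35 F [-0.5 -0.5 -1.3] yaw 94.63 j [ 20.2   0.7 122.7  -4.   52.9  17.8]
['t', '-162.5', '114.5', '89'] [-2.2 -3.  70.7] turn 0.2
```

Call:
step_arm --pt "-0.3 -2 -1 15 0.2" --pt "-0.3 -2 -1.5 30 0.2" --pt "-0.3 -2 -2 45 0.2" --pt "-0.3 -2 -3 60 0.2" --pt "-0.3 -2 -3 68 0.2" --pt "-0.3 -2 -3 70.5 0.2" --pt "-0.3 -2 -3 70.5 0.2" --pt "-0.3 -2 -3 70.5 0.2"

```text
clock: 37.63
tcp_pos: [413.8, 173.5, 89.9]
tcp_rot: [[-0.076, 0.994, 0.082], [0.996, 0.079, -0.029], [-0.035, 0.079, -0.996]]
wrist_force: [-0.0, 0.7, 0.4]
width: 0.352
```

Call:
step_arm --pt "-1 0 0 0 0" --pt "-1 0 0 0 0" --pt "-1 0 0 0 0" --pt "-1 0 0 0 0" --force 30

```text
clock: 37.97
tcp_pos: [410.8, 172.9, 90.1]
tcp_rot: [[-0.075, 0.994, 0.075], [0.996, 0.078, -0.031], [-0.037, 0.073, -0.997]]
wrist_force: [-8.2, -0.2, 6.3]
width: 0.104
```

```bash
cat > arc.py <<'E'
from g import *
# arc.py step_deg n : tool shifts following the handle's arc from the present pose (bar at the grasp point)
s,R,p=here(); st,n=float(sys.argv[1]),int(sys.argv[2])
gp=p-19*R[:,2]; g=np.array([*tray(gp),gp[2]]); dx,dz=140-g[0],g[2]-81; f=np.arctan2(dz,dx); r=305.
print('bar',g,'r',np.hypot(dx,dz),'tilt deg',np.degrees(f)-4.7)
E3=np.array([[*EX,0],[*EY,0],[0,0,1]])
for k in range(1,n+1):
    a=f+np.radians(st*k); q=np.array([140-r*np.cos(a),g[1],81+r*np.sin(a)])-g
    print(np.round(R.T@(E3.T@q),1).tolist())
E
python3 arc.py 3 8
```

```text
t 37.97 tray [-164.6  113.9] z 90.1 w 0.104 F [-8.2 -0.2  6.3] yaw 94.33 j [ 19.5   7.8 125.2  -4.5  43.7  18.2]
bar [-165.9  114.6  109. ] r 307.2211695642948 tilt deg 0.5324715841967551
[-0.6, 5.2, -15.3]
[-1.1, 9.0, -30.8]
[-1.7, 13.7, -46.1]
[-2.3, 19.1, -61.1]
[-2.8, 25.3, -75.8]
[-3.4, 32.3, -90.1]
[-3.9, 40.0, -104.1]
[-4.4, 48.5, -117.6]
```

Call:
step_arm --pt "-1 -0.5 3 -15 0" --pt "-1 -1 7 -31 0" --pt "-1 -1.5 12 -46 0" --pt "-1 -2 17.5 -61 0" --pt "-1 -3 24 -76 0" --pt "-1 -3.5 31 -90 0" --pt "-1 -4 39 -104 0" --pt "-1 -4.5 47.5 -117.5 0" --force 35

```text
clock: 38.63
tcp_pos: [444.3, 175.5, 208.9]
tcp_rot: [[-0.075, 0.995, 0.063], [0.996, 0.077, -0.032], [-0.037, 0.06, -0.997]]
wrist_force: [-5.6, 2.0, -6.1]
width: 0.098
```

```bash
python3 arc.py 3 8
```

```text
t 38.63 tray [-131.   113.8] z 208.9 w 0.098 F [-5.6  2.  -6.1] yaw 94.31 j [ 18.2   1.  115.9  -3.3  60.3  15.4]
bar [-132.1  114.5  227.8] r 309.22122420003774 tilt deg 23.644577073237716
[-0.4, 12.4, -11.1]
[-0.9, 21.8, -24.0]
[-1.4, 31.9, -36.3]
[-1.8, 42.7, -48.1]
[-2.2, 54.0, -59.3]
[-2.6, 65.9, -70.0]
[-3.0, 78.4, -79.9]
[-3.3, 91.4, -89.2]
```

Call:
step_arm --pt "-1 -0.5 9 -13 0" --pt "-1 -1 18.5 -26 0" --pt "-1 -1.5 29 -38 0" --pt "-1 -2 40 -50 0" --pt "-1 -2 51 -61 0" --pt "-1 -2.5 63 -72 0" --pt "-1 -3 76 -82 0" --pt "-1 -3 89 -91 0"

```text
clock: 39.3
tcp_pos: [520.9, 181.3, 305.2]
tcp_rot: [[-0.076, 0.996, 0.046], [0.996, 0.077, -0.035], [-0.039, 0.043, -0.998]]
wrist_force: [-18.0, -2.3, 10.5]
width: 0.101
```

```bash
python3 arc.py 3 5
```

```text
t 39.3 tray [-54.2 113.8] z 305.2 w 0.101 F [-18.   -2.3  10.5] yaw 94.34 j [ 16.2   4.9 100.2  -2.8  72.9  12.6]
bar [-55.  114.6 324.2] r 311.68931267775605 tilt deg 46.57388810499134
[-0.2, 17.1, -3.7]
[-0.5, 30.7, -12.1]
[-0.8, 44.7, -19.8]
[-1.1, 59.0, -26.7]
[-1.3, 73.8, -32.9]
```

```bash
sed -i 's/r=305\./r=float(sys.argv[3]) if len(sys.argv)>3 else np.hypot(dx,dz)/' arc.py; python3 arc.py 2.5 5 313
```

```text
t 39.3 tray [-54.2 113.8] z 305.2 w 0.101 F [-18.   -2.3  10.5] yaw 94.34 j [ 16.2   4.9 100.2  -2.8  72.9  12.6]
bar [-55.  114.6 324.2] r 311.68931267775605 tilt deg 46.57388810499134
[-0.4, 10.4, -8.9]
[-0.6, 21.9, -16.2]
[-0.9, 33.8, -23.0]
[-1.2, 45.9, -29.3]
[-1.4, 58.2, -35.1]
```

Call:
step_arm --pt "-1 -0.4 10 -9 0" --pt "-1 -0.6 22 -16 0" --pt "-1 -1 34 -23 0" --pt "-1 -1 46 -29.5 0" --pt "-1 -1 52 -32.5 0" --pt "-1 -1 52 -32.5 0" --pt "-1 -1 52 -32.5 0" --pt "-1 -1 52 -32.5 0"

```text
clock: 39.97
tcp_pos: [571.2, 185.2, 340.0]
tcp_rot: [[-0.076, 0.996, 0.047], [0.996, 0.077, -0.036], [-0.039, 0.044, -0.998]]
wrist_force: [-0.3, -2.3, -1.4]
width: 0.097
```

Call:
step_arm --pt "-1 0 0 0 0" --pt "-1 0 0 0 0" --pt "-1 0 0 0 0" --pt "-1 0 0 0 0" --pt "-1 0 0 0 0" --pt "-1 0 0 0 0" --pt "-1 0 0 0 0" --pt "-1 0 0 0 0"

```text
clock: 40.63
tcp_pos: [571.2, 185.2, 340.0]
tcp_rot: [[-0.076, 0.996, 0.047], [0.996, 0.077, -0.036], [-0.039, 0.044, -0.998]]
wrist_force: [-0.2, -1.3, -2.8]
width: 0.096
```

```bash
python3 arc.py -3 1
python3 - <<'E'
from h import *
P,d=snap('side'); p,d=snap('top')
a=cv2.resize(P[60:280,200:440],(420,385)); b=cv2.resize(p[110:320,150:370],(380,385)); cv2.imwrite('pics/s13.png',np.hstack([a,b])[...,::-1])
E
```

```text
t 40.63 tray [ -3.7 113.8] z 340.0 w 0.096 F [-0.2 -1.3 -2.8] yaw 94.34 j [15.2  9.3 91.4 -2.8 77.3 11.4]
bar [ -4.6 114.5 359. ] r 313.323560183869 tilt deg 57.82310887552691
[0.3, -14.7, 7.3]
```

View pics/s13.png

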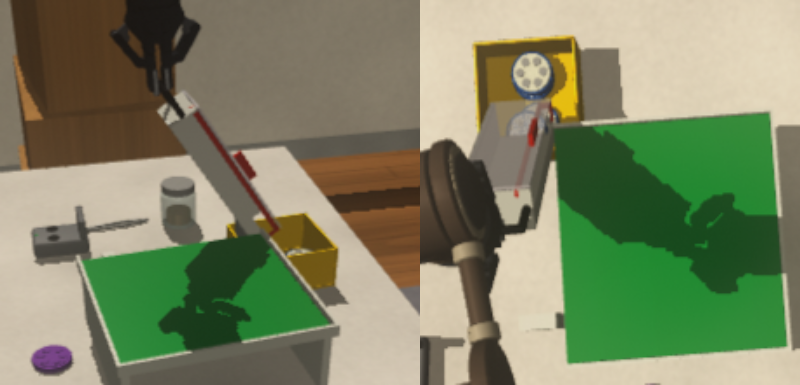

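Call:
step_arm --pt "-1 0 5 -3 0" --pt "-1 0 8 -4.5 0" --pt "-1 0 8 -4.5 0" --pt "-1 0 8 -4.5 0" --pt "-1 0 8 -4.5 0" --pt "-1 0 8 -4.5 0" --pt "-1 0 8 -4.5 0" --pt "-1 0 8 -4.5 0"

```text
clock: 41.4
tcp_pos: [578.7, 185.8, 344.2]
tcp_rot: [[-0.076, 0.996, 0.046], [0.996, 0.077, -0.036], [-0.04, 0.043, -0.998]]
wrist_force: [-0.6, -1.1, -8.2]
width: 0.097
```

```bash
python3 arc.py -3 1
python3 - <<'E'
from h import *
P,d=snap('side'); p,d2=snap('top')
a=cv2.resize(P[170:230,310:380],(400,343),interpolation=cv2.INTER_CUBIC); b=cv2.resize(p[120:220,165:255],(380,422),interpolation=cv2.INTER_CUBIC)[:343]
cv2.imwrite('pics/s14.png',np.hstack([a,b])[...,::-1])
E
```

```text
t 41.4 tray [  3.9 113.8] z 344.2 w 0.097 F [-0.6 -1.1 -8.2] yaw 94.34 j [15.1 10.  90.  -2.8 77.9 11.2]
bar [  3.1 114.6 363.1] r 313.6117314586497 tilt deg 59.40933315681838
[0.3, -14.9, 6.9]
```

View pics/s14.png

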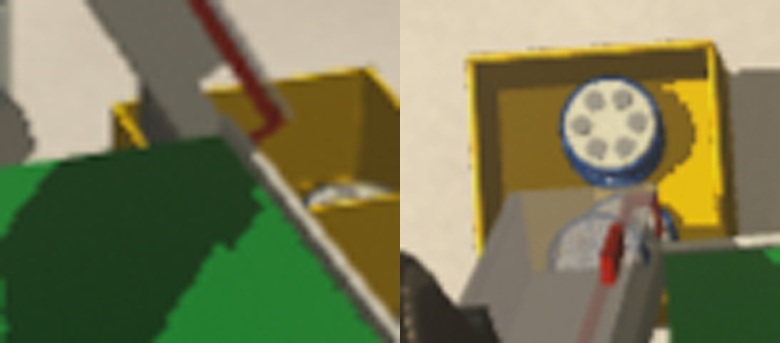

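Run:
```python
from g import *
P,d=snap('top'); X=pts('top',d)
# crop px (cx,cy) -> u=165+cx*90/380.. (crop x offset 400)
def at(cx,cy,r=3):
    u=int(165+(cx-400)*90/380); v=int(120+cy*100/422); q=X[v-r:v+r+1,u-r:u+r+1].reshape(-1,3); return np.median(q,0),q[:,2].std(),tray(np.median(q,0))
for c in((610,120),(610,90),(590,150),(660,120),(580,235),(600,215),(640,225),(560,240),(690,170),(520,140),(665,215)): print(c,*at(*c,1))
```

```text
(610, 120) [817.  203.   22.8] 2.746681100697704 [242.7 112.7]
(610, 90) [833.9 202.8  26.9] 1.4301095248127138 [259.6 111.2]
(590, 150) [798.1 211.8  27.1] 2.4383238740808038 [224.6 122.9]
(660, 120) [819.1 173.9  23.6] 10.816084867537732 [242.6  83.6]
(580, 235) [719.4 189.7 174.5] 388.61223483550606 [144.5 107. ]
(600, 215) [736.6 185.9 145.6] 5.521879035045917 [161.2 101.9]
(640, 225) [725.4 162.1 168. ] 4.141419616149768 [148.3  79. ]
(560, 240) [716.2 201.5 179.5] 3.935974899217735 [142.1 118.9]
(690, 170) [791.3 158.1   3.4] 442.8403017629552 [213.7  70. ]
(520, 140) [808.9 258.7   1.1] 2.5471178791251985 [239.  168.9]
(665, 215) [761.6 168.6  15.1] 40.738581120281765 [184.8  82.7]
```

```bash
python3 arc.py -3.5 8
```

```text
t 41.55 tray [  4.  113.8] z 344.2 w 0.096 F [-1.  -2.4 -9.2] yaw 94.34 j [15.1 10.  90.  -2.8 77.9 11.2]
bar [  3.2 114.6 363.2] r 313.6085234670026 tilt deg 59.42802519197838
[0.3, -17.3, 8.1]
[0.7, -34.2, 17.3]
[1.1, -50.4, 27.5]
[1.6, -65.9, 38.6]
[2.1, -80.8, 50.7]
[2.6, -94.9, 63.7]
[3.2, -108.2, 77.5]
[3.7, -120.6, 92.1]
```

Call:
step_arm --pt "-1 0.3 -17 8 0" --pt "-1 0.7 -34 17.5 0" --pt "-1 1 -50 27.5 0" --pt "-1 1.5 -66 38.5 0" --pt "-1 2 -80.5 50.5 0" --pt "-1 2.5 -94.5 63.5 0" --pt "-1 3 -107.5 77.5 0" --pt "-1 3.5 -120 92 0"

```text
clock: 42.22
tcp_pos: [467.8, 177.4, 251.5]
tcp_rot: [[-0.076, 0.995, 0.061], [0.996, 0.078, -0.034], [-0.038, 0.058, -0.998]]
wrist_force: [1.8, -3.0, 0.8]
width: 0.097
```

```bash
python3 arc.py -3 8
```

```text
t 42.22 tray [-107.4  114. ] z 251.5 w 0.097 F [ 1.8 -3.   0.8] yaw 94.35 j [ 17.6   1.  110.6  -3.2  65.7  14.5]
bar [-108.5  114.7  270.5] r 312.46106353790384 tilt deg 32.63042096090776
[0.5, -10.3, 12.7]
[1.0, -20.0, 25.9]
[1.6, -28.9, 39.6]
[2.1, -37.1, 53.7]
[2.7, -44.6, 68.2]
[3.3, -51.3, 83.2]
[3.9, -57.2, 98.4]
[4.5, -62.3, 113.9]
```

Call:
step_arm --pt "-1 0.5 -10 12.5 0" --pt "-1 1 -19.5 26 0" --pt "-1 1.5 -28 39.5 0" --pt "-1 2 -36 53.5 0" --pt "-1 2.5 -43 68 0" --pt "-1 3 -49.5 83 0" --pt "-1 4 -55 98 0" --pt "-1 4.5 -60 113.5 0"

```text
clock: 42.88
tcp_pos: [417.0, 173.5, 137.0]
tcp_rot: [[-0.076, 0.995, 0.067], [0.996, 0.079, -0.034], [-0.039, 0.064, -0.997]]
wrist_force: [-0.7, -4.6, 2.4]
width: 0.094
```

```bash
python3 arc.py -2 5
```

```text
t 42.88 tray [-158.3  114. ] z 137.0 w 0.094 F [-0.7 -4.6  2.4] yaw 94.39 j [ 19.2   3.8 122.5  -4.   50.7  17.2]
bar [-159.6  114.8  155.9] r 308.7922733334846 tilt deg 9.346957170347881
[0.4, -3.1, 10.3]
[0.8, -5.8, 20.7]
[1.2, -8.2, 31.2]
[1.6, -10.2, 41.8]
[2.1, -11.8, 52.5]
```

Call:
step_arm --pt "-1 0.4 -3 10 0" --pt "-1 0.8 -5.5 20 0" --pt "-1 1 -7.5 30 0" --pt "-1 1.5 -9 39 0" --pt "-1 1.8 -9.5 45 0" --pt "-1 1.8 -9.5 48 0" --pt "-1 1.8 -9.5 48 0"

```text
clock: 43.47
tcp_pos: [410.5, 173.0, 92.8]
tcp_rot: [[-0.076, 0.995, 0.063], [0.996, 0.078, -0.035], [-0.04, 0.06, -0.997]]
wrist_force: [-16.9, -7.0, 29.4]
width: 0.1
```

```bash
python3 arc.py -2 1
```

```text
t 43.47 tray [-164.8  114. ] z 92.8 w 0.1 F [-16.9  -7.   29.4] yaw 94.37 j [ 19.5   7.9 124.6  -4.4  44.9  18.1]
bar [-166.   114.8  111.8] r 307.5349445193655 tilt deg 1.045418933461998
[0.4, -1.5, 10.6]
```

Call:
step_arm --pt "-1 0 0 -1 0" --pt "-0.3 0 0 -1 0" --pt "-0.3 0 0 -1 0" --pt "-0.3 0 0 -1 0" --pt "-0.3 0 0 -15 0" --pt "-0.3 0 0 -40 0" --pt "-0.3 0 0 -70 0" --pt "-0.3 0 0 -100 0"

```text
clock: 44.13
tcp_pos: [405.0, 177.1, 194.1]
tcp_rot: [[-0.076, 0.995, 0.065], [0.996, 0.078, -0.034], [-0.039, 0.062, -0.997]]
wrist_force: [2.4, 0.9, -0.4]
width: 0.35
```

Call:
step_arm --pt "-0.3 -30 0 -20 0" --pt "-0.3 -65 -5 -30 0" --pt "-0.3 -105 -10 -30 0" --pt "-0.3 -145 -15 -30 0" --pt "-0.3 -185 -15 -30 0" --pt "-0.3 -220 -15 -30 0" --pt "-0.3 -220 -15 -30 0" --pt "-0.3 -220 -15 -30 0"

```text
clock: 44.8
tcp_pos: [406.3, -44.0, 233.0]
tcp_rot: [[-0.071, 0.995, 0.068], [0.997, 0.073, -0.035], [-0.039, 0.066, -0.997]]
wrist_force: [0.3, 0.8, -0.2]
width: 0.352
```

Run:
```python
from g import *
here()
P,d=snap('side'); p,d2=snap('top'); cv2.imwrite('pics/t15.png',p[...,::-1])
a=cv2.resize(p[110:320,90:370],(533,400),interpolation=cv2.INTER_CUBIC); b=cv2.resize(P[170:230,310:380],(267,229),interpolation=cv2.INTER_CUBIC)
b=np.vstack([b,cv2.resize(P[140:280,200:400],(267,171))])
cv2.imwrite('pics/s15.png',np.hstack([a,b])[...,::-1])
X=pts('top',d2)
for x,y in((-100,115),(-50,115),(0,115),(50,115),(100,115),(-160,115)):
    u,v=proj('top',[*world(x,y),134 if x>-150 else 111]); u,v=int(round(u)),int(round(v)); print(x,y,np.median(X[v-2:v+3,u-2:u+3,2]))
```

```text
t 44.8 tray [-185.7 -102. ] z 233.0 w 0.352 F [ 0.3  0.8 -0.2] yaw 94.06 j [-11.4 -10.4 123.4  -1.3  62.8 -14.9]
-100 115 134.40158215354123
-50 115 133.36599955830457
0 115 134.0467455033371
50 115 133.32976873323264
100 115 132.67675931283355
-160 115 111.15860092347437
```

View pics/s15.png

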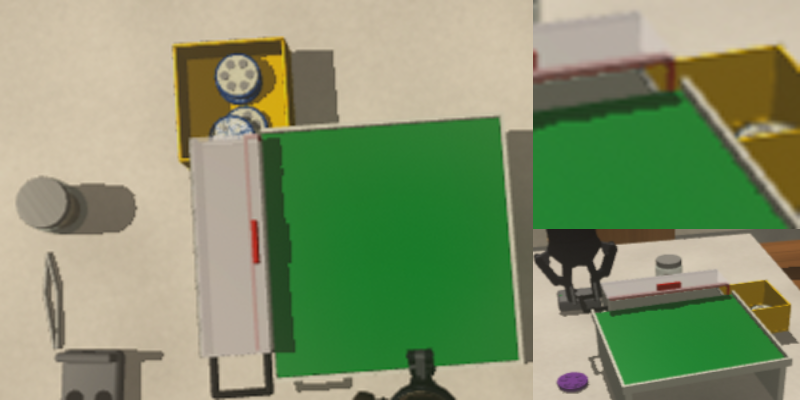

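```bash
python3 - <<'E'
from g import *
p,d=snap('top'); X=pts('top',d)
for y in(78,85,95,105,115,125,135,145,152):
    r=[]
    for x in(-90,-40,60,110):
        u,v=proj('top',[*world(x,y),133]); u,v=int(round(u)),int(round(v)); r.append(np.median(X[v-2:v+3,u-1:u+2,2]))
    print(y,np.array(r))
u0,v0=165,125
k=(X[...,2]>8)&(X[...,2]<75); 
for cx,cy in((238,78),(238,60),(247,115),(260,115),(233,122),(225,130),(245,130),(255,128)):
    u=int(90+cx*280/533);v=int(110+cy*210/400); q=X[v-1:v+2,u-1:u+2].reshape(-1,3); print((cx,cy),np.median(q,0),tray(np.median(q,0)))
packs=None
E
python3 scan.py; python3 -c "
import cv2
P=cv2.imread('pics/t15.png'); cv2.imwrite('pics/t16.png',cv2.resize(P[120:200,165:265],(800,600),interpolation=cv2.INTER_CUBIC))"
```

```text
78 [134.1 132.9 130.5 129.6]
85 [135.1 133.7 133.5 130.7]
95 [135.6 134.7 132.7 133.2]
105 [134.7 135.  133.7 132.1]
115 [134.  134.2 131.8 132.2]
125 [133.9 133.5 133.1 133.5]
135 [133.7 132.4 132.2 131.5]
145 [134.8 132.6 132.5 133.1]
152 [133.7 133.2 133.  131.8]
(238, 78) [809.8 200.   26.1] [235.3 110.3]
(238, 60) [835.1 200.1  24.9] [260.6 108.4]
(247, 115) [763.5 190.4  14.3] [188.5 104.2]
(260, 115) [763.9 173.9  12.8] [187.6  87.7]
(233, 122) [750.2 205.9  27.2] [176.4 120.7]
(225, 130) [741.3 215.8  25.7] [168.2 131.2]
(245, 130) [740.6 191.3  27.7] [165.7 106.9]
(255, 128) [745.8 180.5  16.1] [170.1  95.7]
t 44.95 tray [-186.5  -99.2] z 231.9 w 0.346 F [-0.7 -0.7 -0.7] yaw 94.42 j [-11.  -10.4 123.5  -1.3  62.9 -15. ]
px [309.4 297.9] area 104 tray [-139.6  -96. ] z 333.7239774229844
```

Run:
```python
from g import *
p,d=snap('top'); X=pts('top',d)
def fit(x0,x1,y0,y1,z,lo,hi):
    A=[]
    for x in np.arange(x0,x1,4):
        for y in np.arange(y0,y1,4):
            u,v=proj('top',[*world(x,y),z]); q=X[int(round(v)),int(round(u))]
            if lo<q[2]<hi: A.append([x,y,1,q[2]])
    A=np.array(A); print(np.linalg.lstsq(A[:,:3],A[:,3],rcond=None)[0],len(A))
fit(-100,130,-50,60,105,90,120); fit(-105,130,97,145,134,120,150)
```

```text
[  0.    0.  103.4] 1619
[ -0.   -0.  133.6] 705
```

Run:
```python
from g import *
np.set_printoptions(precision=4,suppress=True)
p,d=snap('top'); X=pts('top',d)
def fit(x0,x1,y0,y1,z,lo,hi):
    A=[]
    for x in np.arange(x0,x1,4):
        for y in np.arange(y0,y1,4):
            u,v=proj('top',[*world(x,y),z]); q=X[int(round(v)),int(round(u))]
            if lo<q[2]<hi: A.append([x,y,1,q[2]])
    A=np.array(A); print(np.linalg.lstsq(A[:,:3],A[:,3],rcond=None)[0],len(A))
fit(-100,130,-50,60,105,90,120); fit(-105,130,97,145,134,120,150)
```

```text
[ -0.0009  -0.0007 103.4418] 1621
[ -0.0085   0.0076 132.3184] 701
```

The fit of the lid plane shows the trough may be about 0.4° short of level. I'll press the handle down onto its stop with shut fingers to be sure.

```bash
python3 g2.py 94.4 t -164 114 180 t -164 114 125
```

```text
t 45.1 tray [-186.8  -98.8] z 231.6 w 0.351 F [-0.5  0.2 -0.7] yaw 94.52 j [-11.  -10.4 123.5  -1.3  62.9 -15. ]
['t', '-164', '114', '180'] [214.6  20.5  44.7] turn 0.1
['t', '-164', '114', '125'] [216.7  17.1  99.5] turn 0.1
```

Call:
step_arm --pt "-1 36 3 8 0" --pt "-1 74 7 15 0" --pt "-1 112 10 22 0" --pt "-1 150 14 30 0" --pt "-1 186 18 38 0" --pt "-1 214 20 45 0" --pt "-1 215 19 75 0" --pt "-1 216.5 17 97 0"

```text
clock: 45.77
tcp_pos: [411.2, 176.2, 127.0]
tcp_rot: [[-0.085, 0.994, 0.067], [0.996, 0.087, -0.032], [-0.038, 0.064, -0.997]]
wrist_force: [-0.6, 0.3, 0.1]
width: -0.001
```

```bash
python3 g2.py 94.4 t -164.5 114 109
```

```text
t 45.77 tray [-163.9  117.1] z 127.0 w -0.001 F [-0.6  0.3  0.1] yaw 94.87 j [ 19.8   4.3 123.5  -4.   49.3  17.4]
['t', '-164.5', '114', '109'] [-2.5 -1.8 18. ] turn 0.5
```

Call:
step_arm --pt "-1 -2 -1.5 5 0" --pt "-1 -2.5 -2 10 0" --pt "-1 -2.5 -2 14 0" --pt "-1 -2.5 -2 16 0" --pt "-1 -2.5 -2 17 0" --pt "-1 -2.5 -2 17 0"

```text
clock: 46.27
tcp_pos: [411.4, 173.2, 111.2]
tcp_rot: [[-0.084, 0.994, 0.068], [0.996, 0.086, -0.031], [-0.037, 0.065, -0.997]]
wrist_force: [-2.0, 0.4, 2.8]
width: 0.003
```

Call:
step_arm --pt "-1 0 0 1 0" --pt "-1 0 0 2 0" --pt "-1 0 0 2 0"

```text
clock: 46.52
tcp_pos: [411.9, 173.2, 110.9]
tcp_rot: [[-0.083, 0.994, 0.069], [0.996, 0.085, -0.031], [-0.037, 0.066, -0.997]]
wrist_force: [-4.9, -0.3, 12.6]
width: -0.003
```

Call:
step_arm --pt "-1 0 0 2 0" --pt "-1 0 0 3.5 0" --pt "-1 0 0 3.5 0"

```text
clock: 46.77
tcp_pos: [412.0, 173.2, 110.6]
tcp_rot: [[-0.082, 0.994, 0.066], [0.996, 0.084, -0.032], [-0.037, 0.064, -0.997]]
wrist_force: [-12.0, -0.8, 25.8]
width: -0.0
```

Call:
step_arm --pt "-1 0 0 -5 0" --pt "-1 0 0 -30 0" --pt "-1 0 0 -60 0" --pt "-1 -20 0 -100 0" --pt "-1 -55 0 -110 0" --pt "-1 -90 0 -110 0" --pt "-1 -130 0 -110 0" --pt "-1 -130 0 -110 0"

```text
clock: 47.43
tcp_pos: [416.9, 41.0, 226.8]
tcp_rot: [[-0.075, 0.995, 0.071], [0.996, 0.077, -0.036], [-0.041, 0.068, -0.997]]
wrist_force: [-0.1, 0.1, 0.5]
width: 0.0
```

Call:
step_arm --pt "-1 -35 0 0 0" --pt "-1 -70 0 0 0" --pt "-1 -70 0 0 0" --pt "-1 -70 0 0 0"

```text
clock: 47.77
tcp_pos: [422.5, -30.2, 230.1]
tcp_rot: [[-0.07, 0.995, 0.072], [0.997, 0.073, -0.037], [-0.042, 0.069, -0.997]]
wrist_force: [-0.4, 0.0, 0.1]
width: -0.001
```

Run:
```python
from g import *
np.set_printoptions(precision=4,suppress=True)
here(); p,d=snap('top','t17.png'); X=pts('top',d)
def fit(x0,x1,y0,y1,z,lo,hi):
    A=[]
    for x in np.arange(x0,x1,4):
        for y in np.arange(y0,y1,4):
            u,v=proj('top',[*world(x,y),z]); q=X[int(round(v)),int(round(u))]
            if lo<q[2]<hi: A.append([x,y,1,q[2]])
    A=np.array(A); print(np.linalg.lstsq(A[:,:3],A[:,3],rcond=None)[0],len(A))
fit(-100,130,-50,60,105,90,120); fit(-105,130,97,145,134,120,150)
# bystanders and bin against the start picture
z=np.load('top0.npz'); D=cv2.absdiff(z['p'],p).max(2)
for n,(a,b,c,e) in dict(jar=(95,200,140,235),tweezers=(108,238,128,298),cradle=(118,290,160,338),pick=(498,250,512,306),purple=(270,318,342,348)).items(): print(n,(D[b:e,a:c]>40).sum())
```

```text
t 47.77 tray [-168.4393  -89.5806] z 230.1 w -0.001 F [-0.4362  0.0152  0.0578] yaw 94.01 j [ -8.9093  -8.3258 121.9939  -1.6243  61.9372 -12.295 ]
[ -0.0007  -0.0024 103.435 ] 1621
[  0.0033  -0.002  132.1787] 705
jar 0
tweezers 0
cradle 0
pick 95
purple 2093
```

Run:
```python
from h import *
a=np.load('top0.npz')['p']; b=cv2.imread('pics/t17.png')[...,::-1]; c=cv2.imread('pics/t12.png')[...,::-1]
for p in(a,c,b):
    h=cv2.cvtColor(np.ascontiguousarray(p),cv2.COLOR_RGB2HSV)[245:312,490:520]
    m=cv2.inRange(h,(95,100,30),(125,255,255)); v,u=np.where(m>0); w=cv2.inRange(h,(0,0,215),(180,60,255)); v2,u2=np.where(w>0)
    print(len(u),u.mean(),v.mean(),len(u2),u2.mean() if len(u2) else 0,v2.mean() if len(v2) else 0)
    hs=cv2.cvtColor(np.ascontiguousarray(p),cv2.COLOR_RGB2HSV); m=cv2.inRange(hs,(135,80,40),(155,255,255)); n,l,st,ce=cv2.connectedComponentsWithStats(m); print('purple',[(ce[j].round(1).tolist(),int(st[j,4])) for j in range(1,n) if st[j,4]>60])
D=cv2.absdiff(a,b).max(2)[250:306,498:512]; v,u=np.where(D>40); print('pick diff rows',v.min()+250,v.max()+250,'cols',u.min()+498,u.max()+498, 'new/old brightness',b[250:306,498:512][D>40].mean(),a[250:306,498:512][D>40].mean())
```

```text
21 14.0 23.0 0 0 0
purple [([283.2, 331.6], 443), ([326.8, 333.2], 444)]
21 14.0 23.0 0 0 0
purple [([332.0, 334.5], 207), ([282.8, 335.6], 275)]
21 14.0 23.0 0 0 0
purple []
pick diff rows 297 305 cols 498 511 new/old brightness 95.85263157894737 172.9157894736842
```

```bash
python3 -c "
from workcell import order; print(order.hand_in())"
```

```text
the job is handed in; nothing more can be done
None
```

I finished the job and handed it in at about 48 s. The hand-in gives no verdict.

**What I did**
- I told bulged from flat packs by their depth reading: three bulged, five flat. One bulged pack was moved aside on the tray because it blocked a sweep path.
- Four flat packs were swept under the bar into the trough, and I pushed the lid past upright so it fell shut.
- The three bulged packs and the spare flat one went into the blue bin.
- I lifted the trough to about 59° by its handle, lowered it, and pressed it down on its stop. A check had shown it about 0.4° short of level.

**Last checks**
- **Tray and trough:** both were empty, with the lid shut and level to within the depth noise.
- **Bin:** all four packs were visible in it.
- **Box:** the packs lie in two groups. One pack in the second group is partly hidden by the trough's end, so I judged four from heights (two layers) and from the other places being empty. I could not see all four at once.
- **Bystanders:** the jar, tweezers, cradle and wax pick were unmoved. A small picture difference near the pick was the arm's shadow.
- **Purple look-alikes:** the arm covered them in the last picture and partly in an earlier one, so I could not fully confirm them. The gripper was never lowered near them.
- **Tool tilt:** the tool drifted to about 5° off vertical over the run, with no visible effect. The most force noted at the wrist was about 35 N.

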